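Clip a leg-tie bar to the table's tie-down hoop

ROBOT

A 7-joint arm with a two-finger parallel gripper is mounted at the origin on the work surface. World frame = base frame: x ahead of the robot, y to its left, z up, the work surface at z = 0. Lengths are in mm, angles in rad, forces in N, time in s.
With the tool pointing down it reaches from about 400 to 875 mm from the base axis. Payload 4.4 kg.
Tool frame: the origin (TCP) lies midway between the tips of the shut fingers; the grasp point (between the pads) lies 19 mm behind it (ctrl.pinch_z is the distance from the TCP to the grasp point, in mm); z points along the fingers, y is the line along which they close (so a half turn about z gives the same grasp; the last joint's range is limited). The gripper opens to 85 mm and grips with 20 to 120 N. Pads are 22 mm wide; open, the fingers measure 114 mm over their backs; the gripper's body (76 mm by 85 mm) begins 54 mm behind the grasp point. The pads swing forward as they close: fully open they stand 13 mm farther back than shut.
Start: joints at [-1.273, 0.628, 0.038, 1.517, -0.027, 0.996, -0.02], TCP at [231.265, 607.482, 197.813] pointing down, gripper open.
Joint ranges: [-3.06, 3.06], [-0.37, 2.12], [-1.25, 1.32], [0.18, 2.47], [-1.1, 4.24], [0.23, 1.98], [-2.94, 2.94]. Speed limits (rad/s): [2.57, 2.57, 3.14, 3.14, 3.14, 3.14, 3.14].

INTERFACE

Orientations are given as [roll, pitch, yaw] about the fixed x, y, z axes, in that order (R = Rz(yaw) Ry(pitch) Rx(roll)).
In Python, from cell import read_state, cams, order, ctrl gives the robot as it stands.
- The arm moves only by the tool move_arm, never from a script. Its argument "targets" is text: rows parted by semicolons, each of 7 numbers parted by spaces: the gripper's target within -1 to 1 (fully open at 1, half-way at 0, shut at -1), then the shift along the tool's x, y, z in cm, then the turn, a rotation vector about the tool's x, y, z in degrees. A call has 1 to 5 rows; each row shifts and turns the commanded pose from where the row before left it, along the tool's axes as they then stand; what a row does not reach is not made up. A row lasts 1/12 s, in which the tool goes at most 41.7 mm and 7.16 degrees, less where a joint would pass 70% of its speed; a pose out of reach is approached as far as the arm can. A call with a gripper value outside its range is refused whole. The fingers move at their own pace and stop on an object; the grip force is fixed at half the most. Time passes only in rows, so rows that do not move let the fingers close. It gives the time, the measured TCP pose, the force, the opening and the grip force at its end, in the units of the state.
- read_state(): the state, without advancing time (a new reading comes with each control period).
- cams.get_image(name): name is "scene" or "top" or "wrist"; returns a dict with "color" (420x560x3 uint8, red, green, blue), "fovy" (degrees; the focal length in pixels is half the picture's height over the tangent of half this angle, whatever the lens; pixels are square), "cx", "cy" (the principal point, pixels), "k1" (the pictures are not rectified: a ray, as slopes to the right and down, at radius r is drawn at 1 + k1 r^2 times it, then the intrinsics apply), "rvec" (rotation vector, rad) and "tvec" (3), from world to camera coordinates, as OpenCV has them. Camera axes: x right, y down, z forward; pixel columns grow to the right and rows downward; lengths in mm; the calibration is good to about 2 mm. A picture is of the moment at which its call begins. There is no depth.
- order.finish_job(): hands the job in; it is judged then, once.
The state is a dict: "clock": time; "qpos": joint angles; "qd": joint speeds; "tau": joint torques, N m; "eef_pos": TCP position; "tool_rot": TCP orientation; "force": force on the tool from outside, world axes, zero at the start; "torque": the same for the moment, N m; "width": finger opening in mm; "gripper_force": force on a finger pad.
Only numpy, scipy, OpenCV 4.12 (cv2) and the standard library are available. Lean on these libraries where they do the work, as an engineer would, in place of code of your own. Each camera call takes 0.05 s, during which the arm holds its last target. There are 200 camera calls.

TASK

Lift the top leg-tie bar off the pile without dragging the two bars under it, lay it gently flat on the table in line with the tie-down hoop, its hook facing the near leg (the one nearer the stop pin) and a few centimetres short of it, and let go. Then push the bar along the table onto that leg until its gate snaps shut behind the leg, and swing the hooked bar round on the leg until its side rests against the stop pin. Leave the other bars and everything else on the table where they are.

Things in the scene. Friction and masses are not known exactly. Their poses are not given: they have to be found in the camera images.
- top_bar: top leg-tie bar of the pile, plain aluminium, 0.15 to 0.3 kg, lying level across the two lower bars (underside 14 mm above the table). 170 mm long, 14 mm thick. Origin at mid-length on the underside, within 5 mm of the centre of mass; x along the bar to its hook, z up. Shank 24 mm wide from x = -71 to +36 mm; behind it a T tail 46 mm wide; from +36 to +85 mm the forked snap hook, 40 mm wide
- hook_seat (a point): in top_bar's throat, at x = +51 mm, 7 mm up: where the hoop leg's axis is when pushed fully home. The hook has two 10 mm prongs with a 20 mm wide throat between, open at x = +85 mm, floor at x = +46 mm. The gate springs shut once the leg's axis is within about 3 mm of this point; the leg then has 20 mm of play along the throat and the bar can turn about it
- bar_tail (a point): middle of the flat end face of top_bar's tail, 85 mm behind its origin, at half its thickness (7 mm up)
- top_bar_gate (a joint): swing of top_bar's dark sprung gate, rad: 0 shut across the hook's mouth, grows to 1.45 as it is pressed inwards; it shuts by itself. A bar 20 mm long, 5 mm thick, hinged on the +y prong at x = +80 mm. Pushing a leg past it takes about 1 to 6 N plus 1 to 3 N of table friction
- low_a: an aluminium leg-tie bar of the same shape and size as top_bar (170 mm long, 14 mm thick, shank 24 mm wide), lying flat on the table under top_bar; leave it where it is. Origin at mid-length on its underside, x towards its hook
- low_b: an aluminium leg-tie bar of the same shape and size as top_bar (170 mm long, 14 mm thick, shank 24 mm wide), lying flat on the table under top_bar; leave it where it is. Origin at mid-length on its underside, x towards its hook
- hoop: the tie-down hoop fixed on the table: a plain steel staple of 10 mm round rod, 49 mm high, closed on top, with two upright legs 80 mm apart. Origin at the foot (table height) of the near leg, the one to hook, on its axis; x points from it to the far leg (so a bar pushed on straight travels along +x, its own x the same way). Its stop pin belongs to it: see stop_pin
- stop_pin (a point): axis of the fixed steel stop pin, 14 mm in diameter and 30 mm high (this point is 15 mm up), at hoop x = -46.5, y = +85 mm. A hooked bar that starts in line with the hoop swings about 50 degrees about the near leg, its tail towards hoop +y, until the side of its shank meets the pin (pin axis then 19 mm from the bar's centreline)
- scissors: steel scissors lying flat, 140 mm long along x, 8 mm high; a bystander, loose. Origin at the centre of its underside
- dish: round steel dish, 100 mm across, 40 mm high; a bystander, loose. Origin at the centre of its underside
- cassette_a: white plastic instrument cassette, 75 x 60 x 28 mm; a bystander, loose. Origin at the centre of its underside
- cassette_b: white plastic instrument cassette, 75 x 60 x 28 mm; a bystander, loose. Origin at the centre of its underside
- gauze: white roll of bandage lying along its y, 80 mm long, 44 mm in diameter; a bystander, loose. Origin at the centre of its underside
- jar: small amber jar with a white cap, 44 mm in diameter, 45 mm high; a bystander, loose. Origin at the centre of its underside
Not all that is in view belongs to the job. Leave any turquoise look-alike of the top_bar alone.

How it is judged:
By the outcome, as a careful person would: the job done as asked, in the order asked, and still so for the second after the job is handed in, with the robot touching nothing.
It also fails if it takes over 70 s, if anything falls off the work surface, if the arm or the gripper's body presses on something with over 40 N, if the wrist force passes 120 N, or if a joint passes its speed limit or range.

## Working session

There is one attempt and no reset: what is moved stays moved. The work goes in short steps, Python scripts to look and compute and a tool call to move; the robot and the scene stay as the last step left them, time stands still between calls to the robot, and variables do not carry over. Pictures are saved under pics/ and viewed, at most 10 in all, crops included, and the job is handed in when it is done.

Besides the shell and the picture viewer there is one more tool, called after "Request:" as name(argument=value, ...) on one line, values as JSON. move_arm: Moves the arm, as the interface text tells. Its arguments: {"type":"object","properties":{"targets":{"type":"string"}},"required":["targets"]}

```bash
mkdir -p pics
cat > h.py <<'E'
import numpy as np, cv2
from cell import read_state, cams, order, ctrl
from scipy.spatial.transform import Rotation as Ro
def grab(name, save=None):
    im=cams.get_image(name); im['R']=cv2.Rodrigues(np.array(im['rvec'],float))[0]; im['t']=np.array(im['tvec'],float).ravel()
    if save: cv2.imwrite('pics/'+save, im['color'][:,:,::-1]); np.save('pics/'+save+'.npy', im, allow_pickle=True)
    return im
def K(im):
    f=im['color'].shape[0]/2/np.tan(np.radians(im['fovy'])/2); return f
def p2w(im,u,v,z):
    f=K(im); d=np.array([(u-im['cx'])/f,(v-im['cy'])/f]); s=d.copy()
    for _ in range(20): s=d/(1+im['k1']*(s@s))
    r=im['R'].T@np.array([*s,1]); c=-im['R'].T@im['t']; return c+r*(z-c[2])/r[2]
def w2p(im,p):
    q=im['R']@np.asarray(p,float)+im['t']; s=q[:2]/q[2]; s=s*(1+im['k1']*(s@s)); return s*K(im)+[im['cx'],im['cy']]
def load(n): return np.load('pics/'+n+'.npy',allow_pickle=True).item()
E
python3 - <<'E'
from h import *
s=read_state(); print({k:np.round(v,3) for k,v in s.items()}, ctrl.pinch_z)
a=grab('top','top0.png'); b=grab('scene','scene0.png')
for m in (a,b): print(m['fovy'],m['cx'],m['cy'],m['k1'],-m['R'].T@m['t'])
E
```

```text
{'clock': np.float64(0.0), 'qpos': array([-1.273,  0.629,  0.038,  1.518, -0.027,  0.996, -0.02 ]), 'qd': array([-0.001,  0.001, -0.   , -0.002,  0.001, -0.   ,  0.   ]), 'tau': array([-0.0000e+00, -5.6341e+01,  1.2260e+00, -1.9344e+01,  1.1000e-02,
        1.1000e-02, -0.0000e+00]), 'eef_pos': array([230.983, 606.859, 196.899]), 'tool_rot': array([-3.14 ,  0.   ,  2.778]), 'force': array([-0.445,  0.161,  0.339]), 'torque': array([ 0.028, -0.045, -0.039]), 'gripper_force': np.float64(0.0), 'width': np.float64(85.357)} 18.700000000000003
46.34726023382395 281.4591092169826 212.4677091336722 -0.010427441055705991 [ 378.41227162    4.89651608 1506.13109289]
53.962941794084394 278.72368483705463 214.43489300171808 -0.01822085047516526 [1115.57988064  735.37292147 1055.82645554]
```

View pics/top0.png

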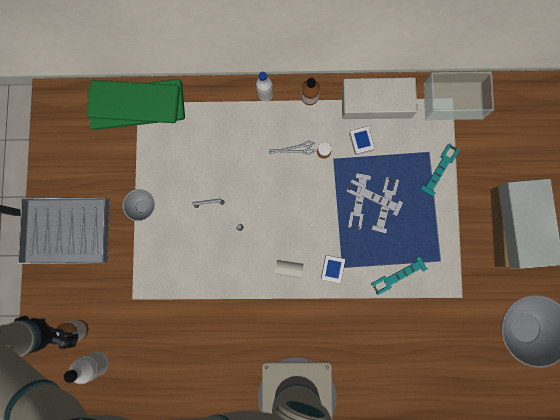

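View pics/scene0.png

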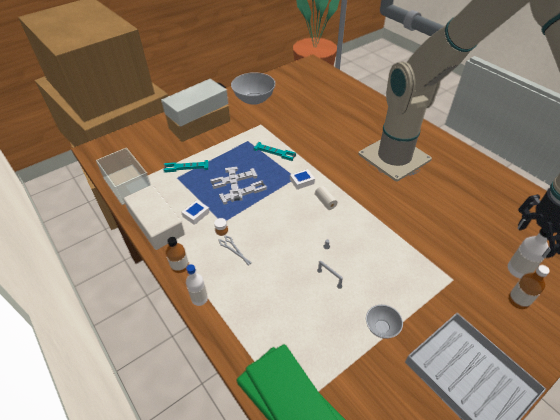

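Candidates: the aluminium pile has three bars near top-view (372,203), and the two turquoise look-alikes are at (440,170) and (399,276). The hoop is at (209,203), the pin at (240,227). Next is one close crop of the pile.

Run:
```python
from h import *
a=load('top0.png'); b=load('scene0.png')
c=cv2.resize(a['color'][165:240,335:415,::-1],None,fx=7,fy=7,interpolation=cv2.INTER_CUBIC)
d=cv2.resize(a['color'][190:240,185:255,::-1],None,fx=3.2,fy=3.2,interpolation=cv2.INTER_CUBIC)
o=np.zeros((600,800,3),np.uint8); o[:525,:560]=c; o[:160,570:570+224]=d
e=cv2.resize(b['color'][160:205,205:272,::-1],None,fx=3.4,fy=3.4,interpolation=cv2.INTER_CUBIC); o[180:180+e.shape[0],570:570+e.shape[1]]=e
f=cv2.resize(b['color'][230:295,305:355,::-1],None,fx=3.4,fy=3.4,interpolation=cv2.INTER_CUBIC); o[350:350+f.shape[0],570:570+f.shape[1]]=f
cv2.imwrite('pics/crop1.png',o)
```

```text
(no output)
```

View pics/crop1.png

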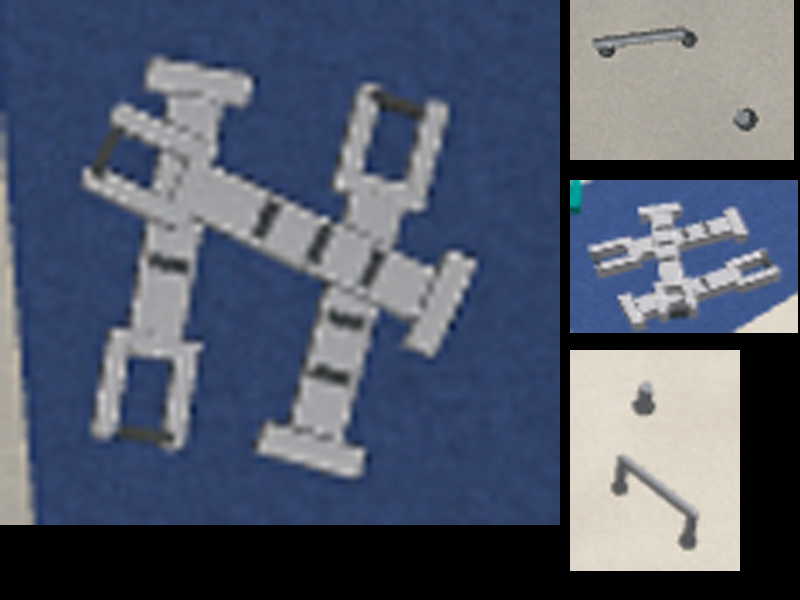

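```bash
cat > m.py <<'E'
from h import *
from scipy.optimize import least_squares
a=load('top0.png'); b=load('scene0.png')
cp=lambda x,y:(335+(x+.5)/7-.5,165+(y+.5)/7-.5)
hk=p2w(a,*cp(101,142),28); tl=p2w(a,*cp(453,308),28)
d=hk-tl; print('bar hook',hk.round(1),'tail',tl.round(1),'mid',((hk+tl)/2).round(1),'len',np.hypot(*d[:2]).round(1),'yaw',np.degrees(np.arctan2(d[1],d[0])).round(1))
ct=lambda x,y:(185+(x-570)/3.2,190+y/3.2); cs=lambda x,y:(305+(x-570)/3.4,230+(y-350)/3.4)
def pts(p):
    x,y,t=p; c,s=np.cos(t),np.sin(t); R=np.array([[c,-s],[s,c]])
    f=lambda q,z:np.r_[R@q+[x,y],z]
    return f
obs=[(b,cs(620,490),(0,0),2),(b,cs(688,541),(80,0),2),(b,cs(620,461),(0,0),45),(b,cs(693,515),(80,0),45),(b,cs(645,384),(-46.5,85),30),(b,cs(644,410),(-46.5,85),3),
 (a,ct(690,36),(0,0),45),(a,ct(597,43),(80,0),45),(a,ct(744,118),(-46.5,85),28)]
def res(p):
    f=pts(p); return np.concatenate([w2p(m,f(np.array(q),z))-np.array(o) for m,o,q,z in obs])
r=least_squares(res,[420,185,1.6],x_scale=[100,100,1],loss='soft_l1'); print('hoop',r.x[:2].round(1),np.degrees(r.x[2]).round(2)); print(res(r.x).reshape(-1,2).round(1).tolist())
f=pts(r.x); print('pin',f(np.array([-46.5,85]),15).round(1),'bar origin 30 short',f(np.array([-120,0]),0).round(1),'pushed tail',f(np.array([-136,0]),0).round(1))
for n,u,v,z in [('diskcenter',138,204,40),('scisL',270,151,4),('scisR',315,147,4),('jar',324,150,45),('gauze',289,268,40),('cassB',333,269,28),('casA',361,140,28)]: print(n,p2w(a,u,v,z).round(0))
E
python3 m.py
```

```text
bar hook [ 629.7 -164.9   28. ] tail [ 555.5 -314.7   28. ] mid [ 592.6 -239.8   28. ] len 167.2 yaw 63.7
hoop [586.9 227.5] 96.95
[[-0.0, -1.4], [-0.0, -0.5], [0.9, -1.1], [-0.0, -0.9], [0.3, 0.4], [-0.1, -2.0], [-3.0, -1.9], [-0.1, -0.7], [-0.7, -1.2]]
pin [508.2 171.1  15. ] bar origin 30 short [601.4 108.4   0. ] pushed tail [603.4  92.5   0. ]
diskcenter [576. 477.  40.]
scisL [744.  76.   4.]
scisR [755. -64.   4.]
jar [735. -90.  45.]
gauze [380.  20.  40.]
cassB [ 376. -112.   28.]
casA [ 769. -205.   28.]
```

```bash
cat > plan.py <<'E'
from h import *
# plan(target xyz mm, yaw deg, n rows, grip): rows in tool axes from the measured pose (yaw only, tool down)
def plan(target,yaw,n,g,start=None,turnlast=False,fr=None):
    s=read_state(); p=np.array(s['eef_pos']) if start is None else np.array(start[:3],float)
    R0=Ro.from_euler('xyz',s['tool_rot']) if start is None else Ro.from_euler('xyz',[180,0,start[3]],degrees=True)
    R1=Ro.from_euler('xyz',[180,0,yaw],degrees=True)
    w=(R0.inv()*R1).as_rotvec(degrees=True)
    st=w/n; d=(np.array(target,float)-p)/n; R=R0; rows=[]
    for i in range(n):
        v=R.inv().apply(d)/10
        rows.append(f"{g} "+' '.join(f"{x:.2f}" for x in v)+' '+' '.join(f"{x:.1f}" for x in st)); R=R*Ro.from_rotvec(st,degrees=True)
    for i in range(0,n,5): print('; '.join(rows[i:i+5]))
def st():
    s=read_state(); print('t',round(float(s['clock']),2),'p',np.round(s['eef_pos'],1),'rpy',np.degrees(s['tool_rot']).round(2),'F',np.round(s['force'],1),'w',round(float(s['width']),1),'q',np.round(s['qpos'],2))
E
python3 -c "
from plan import *
plan([560,190,200],97,14,1)"
```

```text
1 -3.26 -1.95 -0.02 -0.0 0.0 4.4; 1 -3.40 -1.69 -0.02 -0.0 0.0 4.4; 1 -3.52 -1.42 -0.02 -0.0 0.0 4.4; 1 -3.62 -1.14 -0.02 -0.0 0.0 4.4; 1 -3.69 -0.86 -0.02 -0.0 0.0 4.4
1 -3.75 -0.57 -0.02 -0.0 0.0 4.4; 1 -3.78 -0.28 -0.02 -0.0 0.0 4.4; 1 -3.79 0.01 -0.02 -0.0 0.0 4.4; 1 -3.78 0.31 -0.02 -0.0 0.0 4.4; 1 -3.75 0.60 -0.02 -0.0 0.0 4.4
1 -3.69 0.89 -0.02 -0.0 0.0 4.4; 1 -3.61 1.17 -0.02 -0.0 0.0 4.4; 1 -3.51 1.45 -0.02 -0.0 0.0 4.4; 1 -3.38 1.71 -0.02 -0.0 0.0 4.4
```

Request:
move_arm(targets="1 -3.3 -1.95 0 0 0 4.4; 1 -3.4 -1.7 0 0 0 4.4; 1 -3.5 -1.4 0 0 0 4.4; 1 -3.6 -1.15 0 0 0 4.4; 1 -3.7 -0.85 0 0 0 4.4")

```text
clock: 0.52
eef_pos: [349.8, 457.1, 197.5]
tool_rot: [-3.141, 0.0, 2.39]
force: [0.2, 0.7, -0.5]
width: 85.3
gripper_force: 0.0
```

Request:
move_arm(targets="1 -3.75 -0.55 0 0 0 4.4; 1 -3.8 -0.3 0 0 0 4.4; 1 -3.8 0 0 0 0 4.4; 1 -3.8 0.3 0 0 0 4.4; 1 -3.75 0.6 0 0 0 4.4")

```text
clock: 0.93
eef_pos: [468.2, 308.3, 197.6]
tool_rot: [-3.141, 0.0, 2.006]
force: [-0.1, -0.1, 0.5]
width: 85.4
gripper_force: 0.0
```

Request:
move_arm(targets="1 -3.7 0.9 0 0 0 4.4; 1 -3.6 1.2 0 0 0 4.4; 1 -3.5 1.45 0 0 0 4.4; 1 -3.4 1.7 0 0 0 4.4; 0.2 0 0 0 0 0 0")

```text
clock: 1.35
eef_pos: [568.1, 181.9, 198.0]
tool_rot: [3.138, 0.007, 1.688]
force: [0.8, -1.4, -0.1]
width: 75.4
gripper_force: 0.0
```

```bash
python3 -c "
from plan import *
st(); w=grab('wrist','wr1.png'); print(-w['R'].T@w['t'],w['R'].round(3).tolist(),[w[k] for k in ('fovy','cx','cy','k1')])
plan([592.6,-239.8,200],63.7,12,0.2)"
```

```text
t 1.35 p [568.1 181.9 198. ] rpy [179.78   0.39  96.74] F [ 0.8 -1.4 -0.1] w 75.4 q [-0.58  0.57  0.35  1.68 -0.22  0.93 -0.03]
[558.56555139 258.85271504 373.7213059 ] [[0.993, 0.117, 0.004], [0.11, -0.946, 0.304], [0.039, -0.302, -0.953]] [68.3698821293694, 287.3204477611277, 200.15425971360673, 0.011907082986877936]
0.2 -3.55 -0.21 -0.01 0.0 0.0 2.8; 0.2 -3.56 -0.04 -0.01 0.0 0.0 2.8; 0.2 -3.55 0.13 -0.01 0.0 0.0 2.8; 0.2 -3.54 0.31 -0.01 0.0 0.0 2.8; 0.2 -3.52 0.48 -0.01 0.0 0.0 2.8
0.2 -3.50 0.65 -0.01 0.0 0.0 2.8; 0.2 -3.46 0.82 -0.01 0.0 0.0 2.8; 0.2 -3.42 0.98 -0.01 0.0 0.0 2.8; 0.2 -3.37 1.15 -0.02 0.0 0.0 2.8; 0.2 -3.31 1.31 -0.02 0.0 0.0 2.8
0.2 -3.24 1.47 -0.02 0.0 0.0 2.8; 0.2 -3.16 1.62 -0.02 0.0 0.0 2.8
```

View pics/wr1.png

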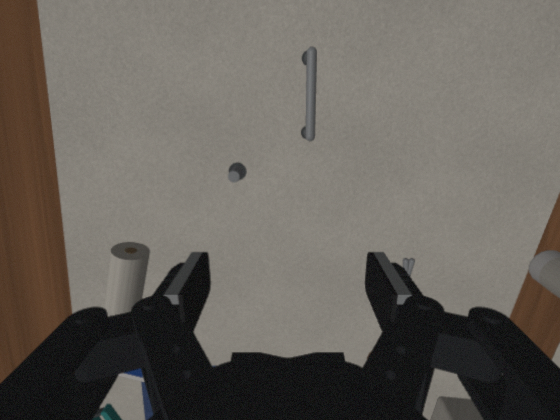

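The wrist view shows the hoop with its near leg top at about (311,136) and its far leg top at (312,51). The feet are at (307,132) and (307,58), the pin top is at (235,176), and the gauze is on the left.

Request:
move_arm(targets="0.2 -3.55 -0.2 0 0 0 2.8; 0.2 -3.55 -0.05 0 0 0 2.8; 0.2 -3.55 0.15 0 0 0 2.8; 0.2 -3.55 0.3 0 0 0 2.8; 0.2 -3.5 0.5 0 0 0 2.8")

```text
clock: 1.82
eef_pos: [575.2, 14.7, 197.5]
tool_rot: [-3.14, -0.001, 1.459]
force: [0.3, -0.3, 0.1]
width: 50.9
gripper_force: 0.0
```

Request:
move_arm(targets="0.2 -3.5 0.65 0 0 0 2.8; 0.2 -3.45 0.8 0 0 0 2.8; 0.2 -3.4 1 0 0 0 2.8; 0.2 -3.35 1.15 0 0 0 2.8; 0.2 -3.3 1.3 0 0 0 2.8")

```text
clock: 2.23
eef_pos: [588.3, -162.0, 197.4]
tool_rot: [-3.14, -0.001, 1.214]
force: [-0.0, 0.0, 0.4]
width: 51.0
gripper_force: 0.0
```

Request:
move_arm(targets="0.2 -2.2 1.2 1 0 0 2.8; 0.2 -1.5 0.9 2 0 0 2.8; 0.2 0 0 2 0 0 0; 0.2 0 0 0 0 0 0")

```text
clock: 2.57
eef_pos: [591.4, -203.1, 143.6]
tool_rot: [-3.134, 0.001, 1.116]
force: [-0.1, 0.4, -1.3]
width: 51.4
gripper_force: 0.0
```

```bash
python3 -c "
from plan import *
import m
st(); w=grab('wrist','wr2.png')
v=load('wr1.png')
for n,q in dict(near45=(0,0,45),far45=(80,0,45),near0=(0,0,0),far0=(80,0,0),pin=(-46.5,85,30)).items(): print(n,w2p(v,m.f(np.array(q[:2]),q[2])).round(1))
print('near',p2w(v,311,136,44),p2w(v,307,132,0),'far',p2w(v,312,51,44),p2w(v,307,58,0),'pin',p2w(v,235,176,30))
"
```

```text
bar hook [ 629.7 -164.9   28. ] tail [ 555.5 -314.7   28. ] mid [ 592.6 -239.8   28. ] len 167.2 yaw 63.7
hoop [586.9 227.5] 96.95
[[-0.0, -1.4], [-0.0, -0.5], [0.9, -1.1], [-0.0, -0.9], [0.3, 0.4], [-0.1, -2.0], [-3.0, -1.9], [-0.1, -0.7], [-0.7, -1.2]]
pin [508.2 171.1  15. ] bar origin 30 short [601.4 108.4   0. ] pushed tail [603.4  92.5   0. ]
diskcenter [576. 477.  40.]
scisL [744.  76.   4.]
scisR [755. -64.   4.]
jar [735. -90.  45.]
gauze [380.  20.  40.]
cassB [ 376. -112.   28.]
casA [ 769. -205.   28.]
t 2.57 p [ 591.4 -203.1  143.6] rpy [-1.7954e+02  3.0000e-02  6.3920e+01] F [-0.1  0.4 -1.3] w 51.4 q [ 0.02  0.7   0.46  1.65 -0.37  0.89  0.17]
near45 [309.5 136. ]
far45 [311.1  51.7]
near0 [306.8 131.9]
far0 [307.9  57.9]
pin [233.2 176.4]
near [588.53793381 227.55520203  44.        ] [587.17384005 227.44446288   0.        ] far [578.11742358 307.754865    44.        ] [576.23571921 306.70817321   0.        ] pin [510.21252809 171.79403668  30.        ]
```

View pics/wr2.png

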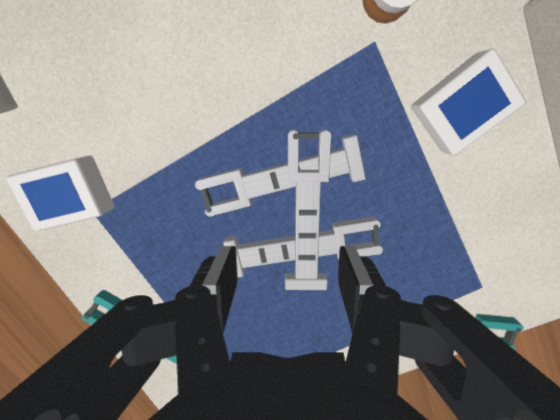

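The wrist view shows top_bar nearly vertical in the picture, with its hook mouth at (310,132) and its tail end at (306,290). It lies over low_a near (300,175) and low_b near (307,245).

```bash
python3 -c "
from plan import *
w=load('wr2.png')
# edges of shank by gradient, rows 190..235
g=cv2.cvtColor(w['color'],cv2.COLOR_RGB2GRAY).astype(float)
L=[];
for r in (192,200,226,229):
    d=np.diff(g[r,285:332]); l=285.5+np.argmax(d[:22]); q=285.5+22+np.argmin(d[22:]); L.append((r,l,q)); print(r,l,q,(p2w(w,l,r,28)+p2w(w,q,r,28))/2, np.linalg.norm(p2w(w,l,r,28)-p2w(w,q,r,28)))
h=p2w(w,310,132,28); t=p2w(w,306,289,28); d=h-t
print(h,t,(h+t)/2,np.linalg.norm(d),np.degrees(np.arctan2(d[1],d[0])))
u=d/np.linalg.norm(d); print('low crossing x:',[float((p2w(w,x,y,14)-(h+t)/2)@u) for x,y in ((298,188),(298,170),(298,233),(298,255),(318,227),(335,228),(338,247),(244,200),(330,165))])
"
```

```text
192 295.5 319.5 [ 605.63455215 -216.87114997   28.        ] 23.507740413761894
200 295.5 319.5 [ 602.16543036 -224.31694643   28.        ] 23.69766735725537
226 295.5 318.5 [ 590.03657097 -249.14466069   28.        ] 23.320937260584937
229 295.5 318.5 [ 588.64768653 -252.12075757   28.        ] 23.393157183276116
[ 632.03645868 -165.65819295   28.        ] [ 557.98425513 -315.25320814   28.        ] [ 595.0103569  -240.45570054   28.        ] 166.92033255205925 63.66376831506637
low crossing x: [26.07404480468602, 44.797212931438324, -23.817661682917077, -49.93943981790972, -16.7328284973394, -17.736002581853334, -39.927268863612255, 12.831998816787983, 50.05763217925665]
```

Request:
move_arm(targets="0.2 -1.4 0.95 3 0 0 0; 0.2 -1.4 0.95 3 0 0 0; 0.2 0 0 3 0 0 0; 0.2 0 0 1 0 0 0; 0.2 0 0 0 0 0 0")

```text
clock: 3.03
eef_pos: [598.0, -234.9, 45.9]
tool_rot: [-3.136, -0.001, 1.119]
force: [-0.3, 0.8, 0.8]
width: 51.4
gripper_force: 0.0
```

```bash
python3 -c "
from plan import *
st(); plan([596.3,-236.9,3],64,3,0.2)
w=grab('wrist','wr3.png'); f=w2p(w,[596.3,-236.9,28]); print(f)
st()
"
```

```text
t 3.03 p [ 598.  -234.9   45.9] rpy [-1.797e+02 -8.000e-02  6.409e+01] F [-0.3  0.8  0.8] w 51.4 q [ 0.11  0.84  0.39  1.66 -0.44  0.73  0.26]
0.2 -0.09 -0.01 1.43 -0.1 -0.0 0.0; 0.2 -0.09 -0.02 1.43 -0.1 -0.0 0.0; 0.2 -0.09 -0.02 1.43 -0.1 -0.0 0.0
[286.46575945 226.30401214]
t 3.08 p [ 599.4 -235.7   47.8] rpy [-1.799e+02 -7.000e-02  6.409e+01] F [ 0.2 -0.6  0.5] w 51.0 q [ 0.11  0.84  0.39  1.66 -0.44  0.73  0.26]
```

View pics/wr3.png

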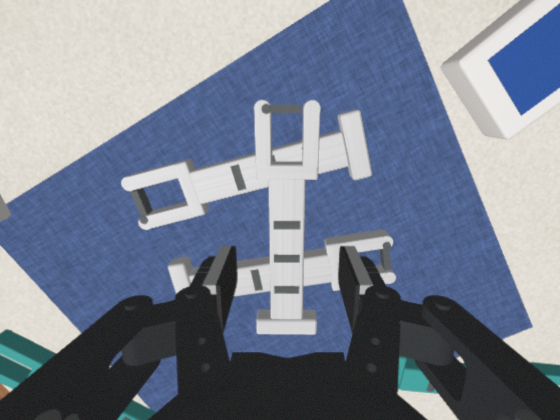

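Request:
move_arm(targets="0.2 -0.25 -0.2 1.5 0 0 0; 0.2 0 0 1.5 0 0 0; 0.2 0 0 1 0 0 0; 0.2 0 0 0.3 0 0 0; 0.2 0 0 0 0 0 0")

```text
clock: 3.5
eef_pos: [597.0, -238.5, 5.4]
tool_rot: [3.141, -0.001, 1.117]
force: [-0.6, 0.1, 0.4]
width: 51.0
gripper_force: 0.0
```

```bash
python3 -c "
from plan import *
st(); plan([596.3,-236.9,3],64,1,0.2)
w=grab('wrist','wr4.png'); st()
g=cv2.cvtColor(w['color'],cv2.COLOR_RGB2GRAY).astype(float)
for r in (215,245):
    d=np.diff(g[r,255:320]); l=255.5+np.argmax(d[:32]); q=255.5+32+np.argmin(d[32:]); print(r,l,q,(p2w(w,l,r,28)+p2w(w,q,r,28))/2, np.linalg.norm(p2w(w,l,r,28)-p2w(w,q,r,28)))
"
```

```text
t 3.5 p [ 597.  -238.5    5.4] rpy [ 1.7997e+02 -4.0000e-02  6.4020e+01] F [-0.6  0.1  0.4] w 51.0 q [ 0.13  0.89  0.36  1.68 -0.46  0.65  0.28]
0.2 0.12 -0.13 0.24 0.0 -0.0 0.0
t 3.55 p [ 597.2 -239.     5.9] rpy [ 1.7992e+02 -2.0000e-02  6.4000e+01] F [-1.2 -0.6  0.8] w 51.4 q [ 0.13  0.89  0.36  1.68 -0.46  0.65  0.28]
215 262.5 307.5 [ 604.74987036 -219.73995811   28.        ] 23.782145829605707
245 263.5 306.5 [ 597.09529226 -235.34755006   28.        ] 23.438306279739322
```

Request:
move_arm(targets="0.2 0 -0.15 0.2 0 0 0; -0.2 0 0 0 0 0 0; -1 0 0 0 0 0 0; -1 0 0 0 0 0 0; -1 0 0 0 0 0 0")

```text
clock: 3.97
eef_pos: [595.1, -238.7, 3.1]
tool_rot: [3.141, -0.0, 1.116]
force: [0.5, 0.3, -1.1]
width: 2.8
gripper_force: 0.0
```

Request:
move_arm(targets="-1 0 0 0 0 0 0; -1 0 0 0 0 0 0; -1 0 0 -0.3 0 0 0; -1 0 0 -0.7 0 0 0; -1 0 0 -1 0 0 0")

```text
clock: 4.38
eef_pos: [594.3, -238.4, 22.8]
tool_rot: [-3.14, 0.0, 1.116]
force: [-0.1, -0.3, -0.3]
width: -0.0
gripper_force: 0.0
```

```bash
python3 -c "
from plan import *
w=grab('wrist','wr5.png'); t=grab('top','top5.png'); s=grab('scene','scene5.png'); st()
o=np.zeros((560,800,3),np.uint8)
o[:420,:560]=w['color'][:,:,::-1]
o[:300,560:]=cv2.resize(s['color'][140:230,185:257,::-1],(240,300))
c=cv2.resize(t['color'][165:240,335:415,::-1],(240,225)); o[310:535,560:]=c
cv2.imwrite('pics/c5.png',o)
"
```

```text
t 4.53 p [ 596.  -239.2   24.3] rpy [ 1.7984e+02 -1.0000e-02  6.3960e+01] F [-0.6  0.4  0.7] w 0.1 q [ 0.12  0.86  0.37  1.68 -0.45  0.68  0.28]
```

View pics/c5.png

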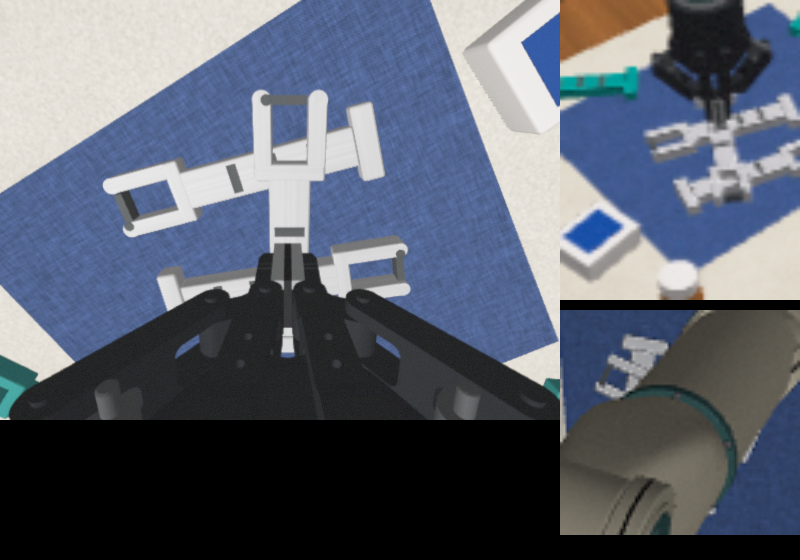

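```bash
python3 -c "
from plan import *
w=load('wr5.png'); s=load('scene5.png'); p=[596,-239.2,24.3]
print('wrist',w2p(w,p),'scene',w2p(s,p))
for z in (0,24,40,60,80): print(z,w2p(s,[596,-239.2,z]).round(1),w2p(w,[596,-239.2,z]).round(1))
# current bar
h=p2w(w,290,98,28); print(h)
print('cam',-w['R'].T@w['t'])
w=load('wr1.png');print('cam1',-w['R'].T@w['t'], 'tcp 568.1 181.9 198')
w=load('wr4.png');print('cam4',-w['R'].T@w['t'], 'tcp 597.2 -239 5.9')
c=cv2.resize(s['color'][130:200,195:275,::-1],None,fx=7,fy=7,interpolation=cv2.INTER_CUBIC); cv2.imwrite('pics/c6.png',c)
"
```

```text
wrist [290.32436024 234.34406708] scene [233.66837676 182.923529  ]
0 [234.3 187.7] [290.1 220.1]
24 [233.7 183. ] [290.3 234.1]
40 [233.3 179.8] [290.5 245.6]
60 [232.8 175.6] [290.9 263. ]
80 [232.2 171.5] [291.3 285.3]
[ 630.44636313 -167.82067714   28.        ]
cam [ 628.22668604 -169.84650849  199.02528906]
cam1 [558.56555139 258.85271504 373.7213059 ] tcp 568.1 181.9 198
cam4 [ 630.387472   -169.88981888  181.70470315] tcp 597.2 -239 5.9
```

View pics/c6.png

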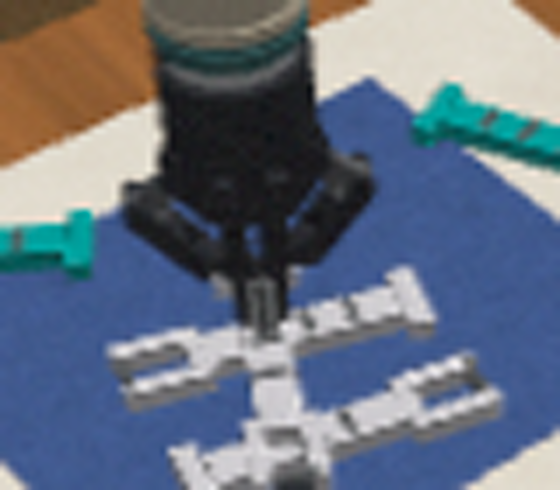

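```bash
python3 -c "
from plan import *
w=load('wr5.png'); s=load('scene5.png')
for dx in (0,11):
  for z in (24,40,50,60,70): 
    q=[596+dx*.44,-239.2+dx*.9,z]; print(dx,z,w2p(s,q).round(1),w2p(w,q).round(1))
# open-finger pic wr4 (w=51, tcp z 5.9) finger tip pixel rows + zoom
v=load('wr4.png'); o=np.hstack([cv2.resize(v['color'][180:330,200:380,::-1],None,fx=2.2,fy=2.2),cv2.resize(w['color'][180:330,200:380,::-1],None,fx=2.2,fy=2.2)]); cv2.imwrite('pics/c7.png',o); print(o.shape)
p=np.array([597.2,-239,0])
for z in (6,20,30,40):
  for sd in (-1,1): print(z,sd,w2p(v,[597.2+11*.44+sd*25.5*.9,-239+11*.9-sd*25.5*.44,z]).round(1))
"
```

```text
0 24 [233.7 183. ] [290.3 234.1]
0 40 [233.3 179.8] [290.5 245.6]
0 50 [233.  177.7] [290.7 253.8]
0 60 [232.8 175.6] [290.9 263. ]
0 70 [232.5 173.6] [291.1 273.4]
11 24 [234. 185.] [290.4 217.3]
11 40 [233.6 181.8] [290.6 227.4]
11 50 [233.4 179.8] [290.7 234.7]
11 60 [233.1 177.7] [290.9 243. ]
11 70 [232.9 175.6] [291.1 252.3]
(330, 792, 3)
6 -1 [245.9 217.4]
6 1 [330.2 217.5]
20 -1 [242.7 226.1]
20 1 [333.5 226.2]
30 -1 [240.1 233.3]
30 1 [336.2 233.3]
40 -1 [237.2 241.2]
40 1 [339.3 241.3]
```

View pics/c7.png

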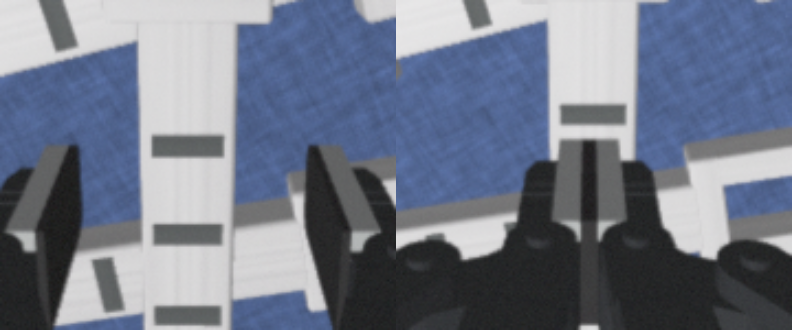

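```bash
python3 -c "
from plan import *
v=load('wr4.png')
for z in (42,47,52):
  a,b=p2w(v,235.5,246.8,z),p2w(v,339.5,246.8,z); print(z,((a+b)/2).round(1),np.linalg.norm(a-b).round(1))
u=np.array([.44,.9]); n=np.array([.9,-.44]); 
m=(a+b)[:2]/2
print('tcp perp',(np.array([597.2,-239])-[597.1,-235.35])@n,'finger mid perp',(m-[597.1,-235.35])@n)
w=load('wr5.png'); a=p2w(w,200+589/2.2-.3,243.6,60); print('shut',a,(a[:2]-[597.1,-235.35])@n,'tcp',(np.array([596,-239.2])-[597.1,-235.35])@n)
"
```

```text
42 [ 600.8 -230.8   42. ] 51.6
47 [ 601.9 -228.6   47. ] 49.8
52 [ 602.9 -226.4   52. ] 47.9
tcp perp 1.696000000000023 finger mid perp 1.3296779577895312
shut [ 678.42460243 -267.45554805   60.        ] 87.31858332524135 tcp 0.703999999999977
```

Request:
move_arm(targets="0.2 0 0 -0.3 0 0 0; 0.2 0 0 0 0 0 0; 0.2 0 0 0 0 0 0; 0.2 0 0 0 0 0 0; 0.2 0 0 0 0 0 0")

```text
clock: 4.95
eef_pos: [594.7, -238.5, 25.5]
tool_rot: [-3.141, 0.0, 1.116]
force: [0.5, 0.4, -0.6]
width: 51.4
gripper_force: 0.0
```

Request:
move_arm(targets="0.2 0 0.05 1.5 0 0 0; 0.2 0 0 1.5 0 0 0; 0.2 0 0 1 0 0 0; 0.2 0 0 0 0 0 0")

```text
clock: 5.28
eef_pos: [593.2, -237.7, -17.4]
tool_rot: [-3.136, 0.0, 1.116]
force: [0.0, 0.2, 0.3]
width: 51.1
gripper_force: 0.0
```

Request:
move_arm(targets="0.2 0 0 0.6 0 0 0; 0.2 0 0 0.4 0 0 0; 0.2 0 0 0.2 0 0 0; 0.2 0 0 0 0 0 0")

```text
clock: 5.62
eef_pos: [595.3, -238.8, -26.5]
tool_rot: [-3.141, -0.0, 1.116]
force: [-0.7, -0.3, -0.4]
width: 51.4
gripper_force: 0.0
```

```bash
python3 -c "
from plan import *
st(); w=grab('wrist','wr8.png'); s=grab('scene','scene8.png'); st()
o=np.hstack([cv2.resize(w['color'][170:320,190:380,::-1],(440,350)),cv2.resize(s['color'][150:200,205:255,::-1],(350,350),interpolation=cv2.INTER_CUBIC)]); cv2.imwrite('pics/c8.png',o)
"
```

```text
t 5.62 p [ 595.3 -238.8  -26.5] rpy [-179.98   -0.     63.95] F [-0.7 -0.3 -0.4] w 51.4 q [ 0.14  0.94  0.33  1.69 -0.48  0.6   0.3 ]
t 5.72 p [ 595.6 -239.   -25.9] rpy [179.97  -0.    63.95] F [ 1.2 -1.  -0.5] w 51.0 q [ 0.14  0.93  0.33  1.69 -0.48  0.6   0.3 ]
```

View pics/c8.png

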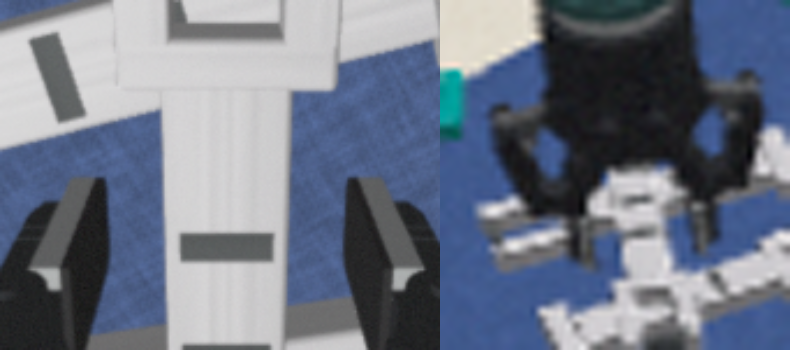

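The fingers now straddle the shank evenly, at (107,180) and (346,180) with the bar centred at about (226,180). That was my 10th picture, so from here I work from numbers only.

Request:
move_arm(targets="-0.3 0 0 0 0 0 0; -0.6 0 0 0 0 0 0; -1 0 0 0 0 0 0; -1 0 0 0 0 0 0; -1 0 0 0 0 0 0")

```text
clock: 6.13
eef_pos: [595.7, -239.0, -25.6]
tool_rot: [3.141, -0.0, 1.116]
force: [-0.7, 0.3, 4.9]
width: 22.5
gripper_force: 59.7
```

```bash
python3 -c "
from plan import *
st(); print(read_state()['gripper_force'])"
```

```text
t 6.13 p [ 595.7 -239.   -25.6] rpy [ 1.7995e+02 -1.0000e-02  6.3950e+01] F [-0.7  0.3  4.9] w 22.5 q [ 0.14  0.93  0.33  1.69 -0.48  0.6   0.3 ]
59.7480583190918
```

Request:
move_arm(targets="-1 0 0 -0.3 0 0 0; -1 0 0 -0.8 0 0 0; -1 0 0 -1.5 0 0 0; -1 0 0 -2 0 0 0; -1 0 0 -2 0 0 0")

```text
clock: 6.55
eef_pos: [594.8, -238.7, 40.9]
tool_rot: [-3.141, 0.0, 1.116]
force: [1.1, 0.6, -2.6]
width: 22.8
gripper_force: 59.0
```

```bash
python3 -c "
from plan import *
st(); plan([602.8,110,40],97.2,12,-1)"
```

```text
t 6.55 p [ 594.8 -238.7   40.9] rpy [-1.7994e+02  2.0000e-02  6.3940e+01] F [ 1.1  0.6 -2.6] w 22.8 q [ 0.11  0.84  0.39  1.67 -0.44  0.72  0.27]
-1 2.64 -1.22 0.01 -0.0 -0.0 -2.8; -1 2.70 -1.09 0.01 -0.0 -0.0 -2.8; -1 2.75 -0.96 0.01 -0.0 -0.0 -2.8; -1 2.79 -0.82 0.01 -0.0 -0.0 -2.8; -1 2.82 -0.69 0.01 -0.0 -0.0 -2.8
-1 2.85 -0.55 0.01 -0.0 -0.0 -2.8; -1 2.88 -0.41 0.01 -0.0 -0.0 -2.8; -1 2.89 -0.27 0.01 -0.0 -0.0 -2.8; -1 2.90 -0.13 0.01 -0.0 -0.0 -2.8; -1 2.91 0.01 0.01 -0.0 -0.0 -2.8
-1 2.90 0.15 0.01 -0.0 -0.0 -2.8; -1 2.89 0.29 0.01 -0.0 -0.0 -2.8
```

Request:
move_arm(targets="-1 1.6 -0.75 0 0 0 -2; -1 2.6 -1.2 0 0 0 -2.8; -1 2.7 -1.1 0 0 0 -2.8; -1 2.75 -0.95 0 0 0 -2.8; -1 2.8 -0.8 0 0 0 -2.8")

```text
clock: 6.97
eef_pos: [594.2, -103.4, 40.6]
tool_rot: [3.141, -0.0, 1.349]
force: [0.8, 0.3, -2.9]
width: 22.6
gripper_force: 59.1
```

Request:
move_arm(targets="-1 2.8 -0.7 0 0 0 -2.8; -1 2.85 -0.55 0 0 0 -2.8; -1 2.9 -0.4 0 0 0 -2.8; -1 2.9 -0.25 0 0 0 -2.8; -1 2.9 -0.15 0 0 0 -2.8")

```text
clock: 7.38
eef_pos: [591.9, 42.0, 40.5]
tool_rot: [3.141, -0.0, 1.594]
force: [0.6, 0.8, -2.8]
width: 23.0
gripper_force: 59.1
```

Request:
move_arm(targets="-1 2.9 0 0 0 0 -2.8; -1 2.6 0.15 0 0 0 -2.8; -1 1.6 0.1 0 0 0 -0.5; -1 0 0 0 0 0 0; -1 0 0 0 0 0 0")

```text
clock: 7.8
eef_pos: [590.0, 112.9, 40.3]
tool_rot: [3.141, -0.0, 1.701]
force: [-1.2, -1.2, -2.6]
width: 22.7
gripper_force: 59.1
```

```bash
python3 -c "
from plan import *
st(); plan([602.8,110,40],97.2,1,-1)
w=grab('wrist','wr9.png'); grab('scene','scene9.png'); st()
g=cv2.cvtColor(w['color'],cv2.COLOR_RGB2GRAY).astype(int)
print('near foot px exp',w2p(w,[588,227.5,0]),'top',w2p(w,[588,227.5,44]))
s=read_state();T=np.array(s['eef_pos'])
# bar thickness top z = reported+25.6+28 ; expected mouth corners px
R=Ro.from_euler('xyz',s['tool_rot'])
for xb,yb in ((85,20),(85,-20),(46,0),(36,12),(36,-12)):
    q=T+np.array([*(R.apply([xb-1.6,-yb,0])[:2]),53.6]); print(xb,yb,w2p(w,q).round(1))
for r in range(40,240,12): print(r,g[r,200:380:5].tolist())
"
```

```text
t 7.8 p [590.  112.9  40.3] rpy [ 1.7998e+02 -3.0000e-02  9.7430e+01] F [-1.2 -1.2 -2.6] w 22.7 q [-0.41  0.78  0.28  1.79 -0.35  0.62  0.21]
-1 -0.45 1.24 0.03 0.0 -0.0 0.2
t 7.9 p [590.4 109.8  40.2] rpy [1.7998e+02 7.0000e-02 9.7200e+01] F [ 0.2 -0.3 -2.1] w 22.6 q [-0.41  0.78  0.29  1.79 -0.35  0.62  0.21]
near foot px exp [307.35376136  41.16041863] top [312.87060652  23.93566274]
85 20 [234.2  92.5]
85 -20 [341.1  92.9]
46 0 [287.3 192.9]
36 12 [258.7 215.6]
36 -12 [315.6 215.8]
40 [138, 140, 139, 138, 140, 141, 140, 145, 141, 140, 140, 140, 146, 145, 143, 141, 142, 141, 138, 61, 78, 64, 57, 56, 130, 137, 140, 145, 140, 135, 140, 136, 138, 138, 138, 132]
52 [145, 140, 143, 138, 139, 140, 133, 139, 141, 142, 145, 140, 141, 146, 147, 139, 145, 142, 138, 136, 66, 62, 60, 135, 136, 131, 135, 137, 145, 133, 139, 138, 139, 138, 139, 135]
64 [143, 137, 139, 139, 138, 146, 143, 142, 140, 135, 143, 139, 141, 143, 140, 141, 138, 141, 143, 144, 139, 135, 139, 141, 140, 142, 142, 138, 145, 139, 140, 143, 134, 138, 134, 136]
76 [134, 132, 144, 140, 139, 140, 142, 137, 141, 142, 140, 145, 1
[... 1798 characters left out ...]
 142, 134, 135, 135, 137, 137, 133, 135, 132, 134, 135, 131, 132, 134, 133, 132, 133, 130, 130, 133, 108, 140, 145, 139, 138, 136, 139, 143, 139]
208 [137, 147, 143, 144, 142, 144, 143, 141, 146, 130, 128, 130, 130, 131, 133, 131, 129, 136, 132, 135, 127, 131, 131, 109, 129, 129, 131, 144, 139, 137, 141, 141, 136, 142, 141, 142]
220 [147, 146, 147, 142, 140, 143, 146, 143, 142, 142, 140, 141, 135, 133, 135, 133, 132, 134, 134, 133, 130, 134, 128, 109, 143, 144, 140, 144, 141, 142, 141, 145, 143, 141, 143, 146]
232 [139, 139, 144, 148, 143, 144, 141, 141, 141, 138, 148, 144, 126, 135, 135, 132, 133, 134, 133, 132, 129, 131, 129, 117, 144, 145, 141, 146, 140, 142, 146, 143, 150, 142, 143, 145]
```

Request:
move_arm(targets="-1 -0.1 0.6 1.5 0 0 0; -1 0 0.6 2 0 0 0; -1 0 0 2 0 0 0; -1 0 0 1.2 0 0 0; -1 0 0 0.5 0 0 0")

```text
clock: 8.32
eef_pos: [600.8, 109.7, -33.5]
tool_rot: [-3.138, 0.001, 1.695]
force: [-13.2, -2.0, 43.0]
width: 22.8
gripper_force: 84.6
```

Request:
move_arm(targets="-1 0 0 0.2 0 0 0; -1 0 0 0 0 0 0; -1 0 0 0 0 0 0")

```text
clock: 8.57
eef_pos: [601.8, 110.0, -33.2]
tool_rot: [-3.14, 0.001, 1.696]
force: [-3.4, -2.8, 3.8]
width: 22.6
gripper_force: 64.0
```

```bash
python3 -c "
from plan import *
st(); plan([602.8,110,-39.6],97.2,1,-1)"
```

```text
t 8.57 p [601.8 110.  -33.2] rpy [-1.7993e+02  4.0000e-02  9.7160e+01] F [-3.4 -2.8  3.8] w 22.6 q [-0.37  0.91  0.23  1.77 -0.38  0.51  0.24]
-1 -0.02 0.10 0.64 -0.1 0.0 -0.0
```

```bash
cat > edges.py <<'E'
from plan import *
def edges(w,rows,lo,mid,hi):
    g=cv2.GaussianBlur(cv2.cvtColor(w['color'],cv2.COLOR_RGB2GRAY),(3,3),0).astype(float)
    return g
E
python3 -c "
from plan import *
w=grab('wrist','wr10.png'); v=load('wr9.png'); st()
for n,m in (('hover',v),('down',w)):
    g=m['color'].astype(int).sum(2)
    print(n); 
    for r in (184,215,230): print(r,g[r,225:350].tolist()[::2])
    print('col290',g[85:215,290].tolist()[::2])
"
```

```text
t 8.62 p [601.8 110.1 -33.2] rpy [-1.7993e+02  5.0000e-02  9.7180e+01] F [-3.5 -2.8  6.3] w 22.6 q [-0.37  0.91  0.23  1.77 -0.38  0.51  0.24]
hover
184 [436, 425, 432, 446, 427, 420, 425, 385, 407, 399, 405, 398, 402, 405, 407, 397, 396, 400, 357, 231, 233, 240, 233, 231, 224, 233, 231, 233, 236, 235, 238, 229, 224, 228, 229, 225, 234, 228, 227, 229, 235, 237, 228, 269, 399, 401, 398, 393, 400, 400, 403, 401, 389, 390, 395, 324, 408, 415, 427, 421, 419, 427, 423]
215 [430, 415, 424, 429, 435, 439, 421, 423, 417, 427, 418, 419, 424, 414, 426, 420, 429, 404, 408, 402, 406, 408, 407, 400, 406, 397, 410, 402, 396, 393, 405, 400, 391, 406, 405, 400, 397, 388, 391, 397, 399, 395, 398, 398, 351, 305, 421, 429, 427, 428, 425, 431, 421, 432, 419, 414, 426, 415, 416, 409, 414, 414, 420]
230 [423, 429, 434, 426, 413, 420, 415, 414, 419, 411, 403, 415, 417, 421, 417, 428, 429, 411, 403, 402, 405, 412, 401, 406, 400, 407, 405, 403, 399, 394, 403, 402, 402, 405, 405, 401, 388, 393, 393, 400, 394, 391, 399, 398, 342, 343, 427, 418, 425, 440, 435, 431, 429, 436, 422, 414, 420, 415, 410, 434, 424, 4
[... 939 characters left out ...]
2, 408, 415, 411, 413, 413, 415, 423, 420, 432]
230 [430, 436, 424, 418, 417, 412, 419, 414, 426, 435, 426, 417, 414, 411, 415, 423, 421, 413, 403, 399, 402, 413, 405, 404, 404, 398, 417, 401, 395, 398, 411, 407, 392, 409, 404, 398, 396, 389, 388, 395, 392, 395, 392, 395, 332, 345, 438, 441, 428, 414, 416, 411, 418, 415, 416, 415, 407, 419, 421, 405, 399, 406, 429]
col290 [438, 421, 431, 378, 197, 182, 188, 189, 178, 186, 295, 420, 422, 420, 428, 423, 417, 417, 421, 425, 430, 420, 430, 429, 440, 441, 434, 434, 427, 425, 422, 419, 429, 417, 423, 427, 421, 415, 407, 423, 423, 425, 421, 405, 426, 426, 415, 331, 221, 223, 252, 367, 408, 410, 397, 397, 404, 403, 404, 399, 397, 386, 402, 394, 406]
```

```bash
cat > fitz.py <<'E'
from plan import *
from scipy.optimize import least_squares
w=load('wr10.png'); T=np.array([601.8,110.1,-33.2])
def xy_at(u,v,z,T=T,yaw=97.18):
    q=p2w(w,u,v,z)-T; c,s=np.cos(np.radians(yaw)),np.sin(np.radians(yaw)); return np.array([c*q[0]+s*q[1],-s*q[0]+c*q[1]])
for z in (8,11,14,17,20,23):
    A=[xy_at(238.3,184,z),xy_at(334,184,z)]; B=[xy_at(258.7,215,z),xy_at(313.3,215,z)]; C=[xy_at(258.7,230,z),xy_at(313.3,230,z)]
    print(z,'hook w',(A[0]-A[1])[1].round(2),'shank',(B[0]-B[1])[1].round(2),(C[0]-C[1])[1].round(2),'mids',[((a[0]+a[1])/2)[1].round(1) for a in (A,B,C)],'floor x',xy_at(288,188,z)[0].round(1),'gate outer x',xy_at(288,92,z)[0].round(1), 'diff(36.5)')
E
python3 fitz.py; python3 -c "
from h import *
w=load('wr10.png'); g=w['color'].astype(int).sum(2)
print('foot exp',w2p(w,[588,227.5,0]))
for r in range(0,80,6): print(r,g[r,270:350:3].tolist())
s=grab('scene','scene10.png')
print('scene bar exp',[w2p(s,[601.8,110.1,z]).round(1).tolist() for z in (0,14,20)])"
```

```text
8 hook w 43.04 shank 25.34 25.74 mids [np.float64(0.3), np.float64(0.4), np.float64(0.4)] floor x 40.0 gate outer x 80.9 diff(36.5)
11 hook w 42.09 shank 24.78 25.17 mids [np.float64(0.3), np.float64(0.4), np.float64(0.4)] floor x 40.8 gate outer x 80.8 diff(36.5)
14 hook w 41.13 shank 24.22 24.59 mids [np.float64(0.3), np.float64(0.4), np.float64(0.4)] floor x 41.6 gate outer x 80.7 diff(36.5)
17 hook w 40.17 shank 23.65 24.02 mids [np.float64(0.2), np.float64(0.3), np.float64(0.3)] floor x 42.5 gate outer x 80.6 diff(36.5)
20 hook w 39.22 shank 23.09 23.45 mids [np.float64(0.2), np.float64(0.3), np.float64(0.3)] floor x 43.3 gate outer x 80.5 diff(36.5)
23 hook w 38.26 shank 22.53 22.88 mids [np.float64(0.2), np.float64(0.3), np.float64(0.3)] floor x 44.1 gate outer x 80.4 diff(36.5)
foot exp [289.09958046  -6.65878991]
0 [181, 182, 196, 210, 188, 169, 157, 165, 170, 173, 185, 187, 314, 414, 405, 416, 392, 392, 400, 402, 404, 395, 392, 410, 401, 414, 414]
6 [377, 185, 178, 186, 191, 176, 176, 172, 190, 165, 183, 247, 407, 406, 400, 406, 402, 409, 421, 410, 413, 392, 392, 406, 418, 
[... 1040 characters left out ...]
, 410, 419, 425, 413, 410, 416, 406, 412, 401, 418, 414, 401, 410, 417, 415, 417]
60 [419, 408, 414, 426, 434, 417, 412, 402, 402, 412, 411, 409, 420, 419, 396, 412, 414, 400, 405, 400, 398, 400, 400, 424, 419, 420, 411]
66 [443, 434, 422, 424, 422, 412, 420, 420, 426, 439, 423, 418, 424, 427, 437, 431, 407, 417, 412, 404, 415, 421, 424, 421, 409, 424, 416]
72 [418, 400, 420, 424, 416, 412, 424, 426, 420, 418, 421, 439, 416, 392, 425, 418, 414, 418, 437, 419, 427, 415, 420, 419, 413, 407, 410]
78 [430, 421, 429, 421, 429, 429, 424, 434, 419, 408, 428, 436, 414, 416, 413, 423, 422, 417, 427, 426, 423, 411, 406, 421, 396, 414, 419]
scene bar exp [[292.1, 248.4], [292.2, 245.7], [292.2, 244.6]]
```

The bar hangs about 6 mm above the table because the fingertips stick out below it. Letting go here would drop it, so I'll set it back on the pile at the same pose, regrip about 8 mm higher and return.

Request:
move_arm(targets="-1 0 0 -1 0 0 0; -1 0 0 -2 0 0 0; -1 0 0 -2.5 0 0 0; -1 0 0 -2 0 0 0; -1 0 0 0 0 0 0")

```text
clock: 9.08
eef_pos: [606.6, 112.4, 45.5]
tool_rot: [3.132, -0.001, 1.697]
force: [1.0, -0.0, -2.7]
width: 22.8
gripper_force: 59.4
```

```bash
python3 -c "
from plan import *
st(); plan([595.6,-238.9,40],63.95,12,-1)"
```

```text
t 9.08 p [606.6 112.4  45.5] rpy [ 1.7945e+02 -3.0000e-02  9.7260e+01] F [ 1.  -0.  -2.7] w 22.8 q [-0.41  0.79  0.29  1.75 -0.35  0.64  0.21]
-1 -2.89 -0.46 0.04 0.0 -0.0 2.8; -1 -2.91 -0.32 0.04 0.0 -0.0 2.8; -1 -2.92 -0.18 0.04 0.0 -0.0 2.8; -1 -2.93 -0.04 0.04 0.0 -0.0 2.8; -1 -2.93 0.10 0.04 0.0 -0.0 2.8
-1 -2.92 0.25 0.04 0.0 -0.0 2.8; -1 -2.90 0.39 0.04 0.0 -0.0 2.8; -1 -2.88 0.53 0.05 0.0 -0.0 2.8; -1 -2.85 0.67 0.05 0.0 -0.0 2.8; -1 -2.82 0.80 0.05 0.0 -0.0 2.8
-1 -2.77 0.94 0.05 0.0 -0.0 2.8; -1 -2.73 1.07 0.05 0.0 -0.0 2.8
```

Request:
move_arm(targets="-1 -2.9 -0.35 0 0 0 2.8; -1 -2.9 -0.2 0 0 0 2.8; -1 -2.9 -0.1 0 0 0 2.8; -1 -2.9 0 0 0 0 2.8; -1 -2.95 0.15 0 0 0 2.8")

```text
clock: 9.5
eef_pos: [601.6, -35.0, 40.4]
tool_rot: [3.141, -0.0, 1.451]
force: [0.7, 0.1, -3.1]
width: 22.7
gripper_force: 59.3
```

Request:
move_arm(targets="-1 -2.9 0.3 0 0 0 2.8; -1 -2.9 0.4 0 0 0 2.8; -1 -2.9 0.55 0 0 0 2.8; -1 -2.85 0.7 0 0 0 2.8; -1 -2.8 0.8 0 0 0 2.8")

```text
clock: 9.92
eef_pos: [597.8, -181.7, 40.3]
tool_rot: [3.141, -0.0, 1.207]
force: [0.3, -0.2, -1.6]
width: 23.1
gripper_force: 59.3
```

Request:
move_arm(targets="-1 -2.75 0.95 0 0 0 2.8; -1 -2.7 1.05 0 0 0 2.5; -1 0 0 0 0 0 0; -1 0 0 0 0 0 0; -1 0 0 0 0 0 0")

```text
clock: 10.33
eef_pos: [595.6, -237.5, 40.1]
tool_rot: [-3.141, -0.001, 1.117]
force: [-0.8, 1.2, -2.3]
width: 22.8
gripper_force: 59.4
```

```bash
python3 -c "
from plan import *
st(); plan([595.6,-238.9,-24],63.95,5,-1)"
```

```text
t 10.33 p [ 595.6 -237.5   40.1] rpy [-1.7994e+02 -6.0000e-02  6.3980e+01] F [-0.8  1.2 -2.3] w 22.8 q [ 0.11  0.84  0.39  1.67 -0.45  0.72  0.27]
-1 -0.03 0.01 1.28 -0.0 -0.0 0.0; -1 -0.03 0.01 1.28 -0.0 -0.0 0.0; -1 -0.03 0.01 1.28 -0.0 -0.0 0.0; -1 -0.03 0.01 1.28 -0.0 -0.0 0.0; -1 -0.03 0.01 1.28 -0.0 -0.0 0.0
```

Request:
move_arm(targets="-1 -0.15 0 1.5 0 0 0; -1 0 0 1.8 0 0 0; -1 0 0 1.5 0 0 0; -1 0 0 0.8 0 0 0; -1 0 0 0.1 0 0 0")

```text
clock: 10.75
eef_pos: [594.1, -237.2, -18.3]
tool_rot: [-3.138, -0.001, 1.118]
force: [-0.5, 0.4, -2.4]
width: 22.7
gripper_force: 59.4
```

Request:
move_arm(targets="-1 0 0 0.2 0 0 0; -1 0 0 0.2 0 0 0; -1 0 0 0.1 0 0 0; -1 0 0 0.1 0 0 0; -1 0 0 0.05 0 0 0")

```text
clock: 11.17
eef_pos: [595.4, -240.0, -22.2]
tool_rot: [3.141, -0.0, 1.116]
force: [-0.0, -1.2, -3.8]
width: 22.4
gripper_force: 59.4
```

```bash
python3 -c "
from plan import *
st(); plan([595.6,-238.9,-25.6],63.95,1,-1)"
```

```text
t 11.17 p [ 595.4 -240.   -22.2] rpy [ 1.7995e+02 -1.0000e-02  6.3960e+01] F [-0.  -1.2 -3.8] w 22.4 q [ 0.14  0.93  0.34  1.69 -0.48  0.61  0.3 ]
-1 0.11 -0.03 0.34 0.0 -0.0 0.0
```

Request:
move_arm(targets="-1 0.1 0 0.1 0 0 0; -1 0 0 0.1 0 0 0; -1 0 0 0.1 0 0 0; -1 0 0 0 0 0 0; -1 0 0 0 0 0 0")

```text
clock: 11.58
eef_pos: [595.6, -238.9, -25.6]
tool_rot: [3.141, -0.0, 1.116]
force: [-0.5, 1.2, -0.8]
width: 22.6
gripper_force: 59.5
```

```bash
python3 -c "
from plan import *
st(); plan([595.6,-238.9,-25.6],63.95,1,-1)"
```

```text
t 11.58 p [ 595.6 -238.9  -25.6] rpy [ 1.7999e+02 -2.0000e-02  6.3960e+01] F [-0.5  1.2 -0.8] w 22.6 q [ 0.14  0.93  0.34  1.69 -0.49  0.6   0.3 ]
-1 -0.00 0.00 0.00 0.0 -0.0 0.0
```

Request:
move_arm(targets="-0.4 0 0 0 0 0 0; -0.25 0 0 0 0 0 0; -0.2 0 0 0 0 0 0; -0.2 0 0 -0.4 0 0 0; -0.2 0 0 -0.4 0 0 0")

```text
clock: 12.0
eef_pos: [595.3, -239.0, -17.5]
tool_rot: [-3.141, 0.0, 1.116]
force: [-0.4, 0.3, -0.5]
width: 34.4
gripper_force: 0.0
```

Request:
move_arm(targets="-0.2 0 0 0 0 0 0; -0.4 0 0 0 0 0 0; -0.6 0 0 0 0 0 0; -1 0 0 0 0 0 0; -1 0 0 0 0 0 0")

```text
clock: 12.42
eef_pos: [595.7, -239.1, -17.0]
tool_rot: [3.141, -0.0, 1.116]
force: [-1.0, 0.9, 5.8]
width: 22.3
gripper_force: 59.8
```

Request:
move_arm(targets="-1 0 0 -0.3 0 0 0; -1 0 0 -0.8 0 0 0; -1 0 0 -1.5 0 0 0; -1 0 0 -2 0 0 0; -1 0 0 -1.5 0 0 0")

```text
clock: 12.83
eef_pos: [595.2, -239.0, 44.3]
tool_rot: [-3.141, 0.0, 1.116]
force: [0.4, -0.7, -3.0]
width: 22.2
gripper_force: 59.1
```

```bash
python3 -c "
from plan import *
st(); plan([602.8,110,45],97.2,12,-1)
w=grab('wrist','wr11.png'); v=load('wr9.png')
for m in (v,w):
    g=m['color'].astype(int).sum(2); print(g[70:225,290].tolist()[::3])"
```

```text
t 12.83 p [ 595.2 -239.    44.3] rpy [-1.7998e+02  1.0000e-02  6.3950e+01] F [ 0.4 -0.7 -3. ] w 22.2 q [ 0.11  0.84  0.39  1.67 -0.44  0.72  0.27]
-1 2.64 -1.22 -0.01 -0.0 0.0 -2.8; -1 2.70 -1.09 -0.01 -0.0 0.0 -2.8; -1 2.75 -0.96 -0.01 -0.0 0.0 -2.8; -1 2.79 -0.83 -0.01 -0.0 0.0 -2.8; -1 2.83 -0.69 -0.01 -0.0 0.0 -2.8
-1 2.86 -0.55 -0.01 -0.0 0.0 -2.8; -1 2.88 -0.41 -0.01 -0.0 0.0 -2.8; -1 2.90 -0.27 -0.01 -0.0 0.0 -2.8; -1 2.91 -0.13 -0.01 -0.0 0.0 -2.8; -1 2.91 0.01 -0.01 -0.0 0.0 -2.8
-1 2.91 0.15 -0.01 -0.0 0.0 -2.8; -1 2.89 0.29 -0.01 -0.0 0.0 -2.8
[424, 425, 428, 423, 422, 434, 431, 372, 189, 183, 182, 186, 390, 413, 427, 427, 419, 441, 432, 416, 411, 415, 410, 424, 433, 424, 427, 430, 421, 416, 425, 420, 420, 422, 416, 415, 411, 235, 229, 364, 411, 405, 395, 399, 406, 399, 397, 399, 405, 404, 401, 401]
[318, 329, 299, 314, 303, 299, 321, 326, 307, 300, 300, 301, 317, 326, 323, 338, 320, 306, 299, 311, 326, 300, 324, 550, 648, 652, 650, 646, 659, 656, 650, 659, 654, 648, 640, 377, 341, 474, 647, 638, 644, 647, 647, 641, 646, 649, 649, 648, 641, 645, 652, 650]
```

Request:
move_arm(targets="-1 2.65 -1.2 0 0 0 -2.8; -1 2.7 -1.1 0 0 0 -2.8; -1 2.75 -0.95 0 0 0 -2.8; -1 2.8 -0.85 0 0 0 -2.8; -1 2.85 -0.7 0 0 0 -2.8")

```text
clock: 13.3
eef_pos: [597.8, -91.6, 42.8]
tool_rot: [-3.141, -0.0, 1.363]
force: [-0.1, 1.3, -3.3]
width: 22.2
gripper_force: 59.2
```

Request:
move_arm(targets="-1 2.85 -0.55 0 0 0 -2.8; -1 2.9 -0.4 0 0 0 -2.8; -1 2.9 -0.25 0 0 0 -2.8; -1 2.9 -0.15 0 0 0 -2.8; -1 2.9 0 0 0 0 -2.8")

```text
clock: 13.72
eef_pos: [600.7, 53.8, 42.8]
tool_rot: [-3.141, 0.0, 1.607]
force: [0.4, -0.3, -2.5]
width: 22.1
gripper_force: 59.2
```

Request:
move_arm(targets="-1 2.9 0.15 0 0 0 -2.8; -1 2.9 0.3 0 0 0 -2.4; -1 0 0 0 0 0 0; -1 0 0 0 0 0 0; -1 0 0 0 0 0 0")

```text
clock: 14.13
eef_pos: [601.9, 110.0, 42.9]
tool_rot: [-3.141, 0.001, 1.696]
force: [-0.6, -0.3, -2.2]
width: 22.3
gripper_force: 59.2
```

```bash
python3 -c "
from plan import *
st(); plan([602.8,110,-20],97.2,1,-1)
"
```

```text
t 14.13 p [601.9 110.   42.9] rpy [-1.7995e+02  5.0000e-02  9.7160e+01] F [-0.6 -0.3 -2.2] w 22.3 q [-0.4   0.79  0.29  1.76 -0.35  0.64  0.21]
-1 -0.01 0.09 6.29 -0.1 0.0 -0.0
```

Spot on. Next comes a gentle descent, with expected contact at z of about −31.

Request:
move_arm(targets="-1 0 0.1 1.5 0 0 0; -1 0 0 2 0 0 0; -1 0 0 1.6 0 0 0; -1 0 0 0.9 0 0 0; -1 0 0 0.4 0 0 0")

```text
clock: 14.55
eef_pos: [602.3, 108.7, -22.3]
tool_rot: [-3.139, 0.001, 1.693]
force: [-0.2, 0.2, -2.9]
width: 22.5
gripper_force: 59.1
```

Request:
move_arm(targets="-1 0 0 0.2 0 0 0; -1 0 0 0.1 0 0 0; -1 0 0 0.1 0 0 0; -1 0 0 0 0 0 0")

```text
clock: 14.88
eef_pos: [604.0, 110.6, -24.1]
tool_rot: [3.14, -0.0, 1.696]
force: [-0.4, -0.3, -2.8]
width: 22.3
gripper_force: 59.1
```

```bash
python3 -c "
from plan import *
st(); plan([602.8,110,-31],97.2,1,-1)
w=grab('wrist','wr12.png'); g=w['color'].astype(int).sum(2)
print(w2p(w,[588,227.5,0]))
for r in range(0,42,4): print(r,g[r,270:350:3].tolist())
"
```

```text
t 14.88 p [604.  110.6 -24.1] rpy [179.93  -0.    97.15] F [-0.4 -0.3 -2.8] w 22.3 q [-0.37  0.89  0.24  1.77 -0.38  0.52  0.24]
-1 -0.05 -0.13 0.69 0.1 -0.0 -0.1
[283.72417098   1.52222726]
0 [208, 203, 188, 177, 168, 166, 163, 172, 181, 182, 228, 392, 417, 406, 388, 390, 421, 420, 430, 412, 426, 402, 399, 396, 414, 410, 426]
4 [202, 209, 193, 175, 164, 172, 160, 162, 187, 182, 268, 406, 416, 402, 392, 416, 402, 422, 421, 400, 398, 406, 418, 420, 408, 410, 405]
8 [186, 213, 201, 171, 173, 162, 159, 169, 182, 193, 399, 413, 409, 402, 388, 401, 408, 410, 406, 397, 408, 409, 409, 413, 412, 408, 412]
12 [190, 180, 191, 177, 169, 164, 182, 183, 185, 236, 403, 401, 405, 410, 408, 415, 420, 420, 406, 411, 418, 418, 418, 397, 395, 413, 421]
16 [211, 183, 182, 200, 188, 185, 174, 184, 215, 411, 409, 412, 405, 391, 393, 422, 402, 413, 400, 389, 404, 413, 405, 395, 401, 417, 407]
20 [413, 362, 194, 197, 188, 186, 187, 369, 405, 407, 401, 403, 410, 389, 404, 416, 404, 407, 412, 404, 410, 425, 409, 392, 407, 414, 417]
24 [411, 408, 413, 408, 413, 411, 408, 407, 411, 411, 410, 438, 414, 412, 401, 410, 408, 409, 411, 406, 421, 423, 415, 421, 412, 402, 404]
28 [404, 393, 414, 418, 417, 412, 413, 403, 407, 403, 412, 411, 411, 406, 405, 416, 412, 422, 420, 403, 403, 413, 410, 414, 417, 409, 395]
32 [418, 409, 404, 406, 403, 393, 391, 416, 417, 408, 421, 430, 423, 419, 409, 425, 413, 412, 409, 413, 416, 421, 402, 405, 410, 401, 416]
36 [426, 423, 401, 409, 401, 407, 414, 414, 415, 419, 416, 421, 412, 420, 421, 420, 418, 402, 404, 407, 433, 421, 411, 410, 412, 400, 406]
40 [417, 409, 414, 403, 399, 416, 416, 416, 426, 400, 397, 417, 403, 420, 422, 414, 417, 407, 412, 425, 419, 407, 407, 406, 414, 388, 408]
```

Request:
move_arm(targets="-1 0 -0.2 0.2 0 0 0; -1 0 0 0.2 0 0 0; -1 0 0 0.1 0 0 0; -1 0 0 0.1 0 0 0; -1 0 0 0 0 0 0")

```text
clock: 15.35
eef_pos: [601.4, 110.4, -30.9]
tool_rot: [-3.141, -0.0, 1.696]
force: [0.4, 1.4, -2.3]
width: 22.1
gripper_force: 59.2
```

Request:
move_arm(targets="-1 0 0 0.05 0 0 0; -1 0 0 0 0 0 0")

```text
clock: 15.52
eef_pos: [601.4, 110.4, -31.0]
tool_rot: [3.142, -0.0, 1.696]
force: [0.4, -0.6, -0.1]
width: 22.3
gripper_force: 59.5
```

Request:
move_arm(targets="-1 0 0 0.03 0 0 0; -0.5 0 0 0 0 0 0; -0.4 0 0 0 0 0 0; -0.2 0 0 0 0 0 0; -0.2 0 0 0 0 0 0")

```text
clock: 15.93
eef_pos: [601.8, 110.4, -31.5]
tool_rot: [3.141, 0.0, 1.696]
force: [0.5, 0.8, 0.9]
width: 33.9
gripper_force: 0.0
```

```bash
cat > barfit.py <<'E'
from plan import *
from scipy.optimize import minimize
# fit bar outline (top face, z=14) to edges of wrist image; p = x,y,yaw deg
E
python3 -c "
from plan import *
w=grab('wrist','wr13.png'); st(); t=grab('top','top13.png'); s=grab('scene','scene13.png'); g=w['color'].astype(int).sum(2)
print(w2p(w,[587,227.5,0]))
for r in (4,12): print(r,g[r,230:320:3].tolist())
for r in (120,150,184,215,230): print(r,g[r,225:350:2].tolist())
print('col290',g[75:215:2,290].tolist())
"
```

```text
t 15.98 p [601.7 110.4 -31.5] rpy [1.7997e+02 1.0000e-02 9.7160e+01] F [ 0.5 -0.5 -0.1] w 33.8 q [-0.37  0.9   0.24  1.78 -0.39  0.51  0.24]
[286.49693943  -4.57215265]
4 [429, 411, 424, 415, 414, 412, 410, 411, 420, 412, 406, 414, 408, 305, 196, 186, 202, 198, 159, 169, 170, 163, 175, 178, 178, 303, 407, 395, 416, 401]
12 [422, 422, 421, 407, 397, 417, 423, 424, 415, 414, 403, 409, 404, 406, 403, 206, 177, 197, 191, 179, 191, 183, 183, 231, 406, 405, 406, 406, 409, 383]
120 [434, 434, 424, 419, 421, 429, 421, 423, 416, 415, 418, 418, 416, 413, 421, 412, 415, 415, 332, 208, 395, 433, 435, 428, 424, 420, 433, 426, 418, 425, 421, 428, 421, 414, 419, 417, 418, 415, 420, 424, 418, 412, 372, 331, 410, 413, 412, 410, 404, 408, 405, 405, 400, 404, 399, 331, 414, 416, 423, 414, 408, 408, 418]
150 [429, 429, 432, 430, 411, 421, 422, 414, 407, 415, 408, 414, 411, 410, 411, 409, 404, 408, 383, 225, 314, 429, 417, 408, 410, 413, 421, 413, 413, 410, 416, 416, 416, 418, 408, 416, 429, 421, 416, 418, 421, 431, 320, 378, 405, 415, 400, 397, 407, 398, 405, 407, 403, 406, 335, 413, 421, 423, 423, 426,
[... 633 characters left out ...]
2, 404, 418, 422, 431]
230 [427, 437, 421, 412, 423, 410, 415, 416, 411, 425, 424, 427, 414, 417, 425, 423, 427, 430, 379, 405, 403, 400, 405, 400, 405, 400, 410, 405, 402, 396, 403, 399, 398, 407, 400, 396, 385, 395, 397, 396, 399, 387, 397, 333, 381, 430, 433, 428, 423, 413, 404, 421, 419, 417, 404, 404, 412, 424, 420, 401, 397, 417, 427]
col290 [425, 420, 425, 433, 433, 440, 423, 430, 395, 204, 183, 195, 189, 191, 194, 340, 425, 425, 416, 421, 436, 420, 413, 418, 424, 429, 429, 428, 438, 438, 432, 428, 426, 424, 431, 430, 415, 419, 421, 418, 422, 414, 408, 414, 423, 422, 421, 414, 405, 414, 277, 223, 225, 324, 399, 412, 406, 401, 398, 395, 403, 396, 397, 388, 405, 409, 407, 403, 402, 405]
```

Request:
move_arm(targets="-0.2 0 0 -1 0 0 0; -0.2 0 0 -2 0 0 0; -0.5 0 0 -1.7 0 0 0; -1 -3 0 0 0 0 0; -1 -3.5 0 0 0 0 0")

```text
clock: 16.5
eef_pos: [610.7, 49.9, 17.4]
tool_rot: [3.138, -0.003, 1.703]
force: [0.6, -0.7, -1.1]
width: 0.6
gripper_force: 0.0
```

Request:
move_arm(targets="-1 -3.5 0 0 0 0 0; -1 -1.5 0 0 0 0 0; -1 0 0 1.5 0 0 0; -1 0 0 1.5 0 0 0; -1 0 0 0 0 0 0")

```text
clock: 16.92
eef_pos: [613.9, -4.1, -16.1]
tool_rot: [-3.138, -0.001, 1.695]
force: [-1.2, 1.5, -0.7]
width: 0.1
gripper_force: 0.0
```

```bash
python3 -c "
from plan import *
st()
v=load('wr13.png')
T=np.array([601.7,110.4]); c=np.array([np.cos(np.radians(97.16)),np.sin(np.radians(97.16))]); n=np.array([-c[1],c[0]])
def loc(u,r,z): q=p2w(v,u,r,z)[:2]-T; return (q@c).round(1),(q@n).round(1)
print('shank mid',loc(285.6,215,14),loc(285.6,230,14),'throat mid',loc(286,120,14),'floor',loc(290,175.5,14),'gate outer',loc(290,92,14),'leg',loc(286.7,-4.6,0))
w=grab('wrist','wr14.png'); g=w['color'].astype(int).sum(2)
# bar seen fully now: print px of expected points
for x,y in ((-85-1.6,23),(-85-1.6,-23),(83.4,0),(44.4,0)):
    q=T+c*x+n*y; print(x,y,w2p(w,[*q,14]).round(1))
print('leg',w2p(w,[587,227.5,0]))
plan([*(T+c*(-113)),-27],97.16,1,-1)
"
```

```text
t 16.92 p [613.9  -4.1 -16.1] rpy [-1.7979e+02 -4.0000e-02  9.7090e+01] F [-1.2  1.5 -0.7] w 0.1 q [-0.18  0.88  0.23  1.76 -0.34  0.54  0.39]
shank mid (np.float64(28.6), np.float64(0.5)) (np.float64(21.4), np.float64(0.5)) throat mid (np.float64(70.0), np.float64(0.2)) floor (np.float64(46.8), np.float64(-1.5)) gate outer (np.float64(80.8), np.float64(-1.4)) leg (np.float64(118.0), np.float64(-0.1))
-86.6 23 [244.6 204.4]
-86.6 -23 [337.2 204.4]
83.4 0 [ 292.  -293.2]
44.4 0 [ 291.6 -135.4]
leg [ 291.9059501  -397.22429981]
-1 0.18 0.15 1.19 -0.1 -0.0 -0.0
```

```bash
python3 -c "
from plan import *
w=load('wr14.png'); g=w['color'].astype(int).sum(2)
for c in (260,290,320): print(c,g[160:300:3,c].tolist())
T=np.array([613.9,-4.1]); c=np.array([np.cos(np.radians(97.1)),np.sin(np.radians(97.1))])
for z in (10,15,20): print('tip front edge exp',z,w2p(w,[*(T+11*c),z]).round(1))
for r in (190,195,200,205,210): print(r,((p2w(w,290,r,14)[:2]-T)@c).round(1))
"
```

```text
260 [409, 407, 419, 396, 291, 229, 346, 390, 410, 404, 403, 405, 397, 394, 361, 419, 417, 413, 423, 425, 422, 426, 423, 399, 405, 413, 416, 409, 409, 411, 407, 405, 270, 67, 44, 76, 85, 74, 60, 76, 62, 77, 61, 112, 77, 62, 66]
290 [405, 408, 405, 408, 405, 364, 339, 383, 398, 403, 396, 396, 393, 397, 359, 423, 425, 404, 405, 424, 409, 404, 406, 413, 428, 422, 427, 427, 119, 86, 84, 92, 85, 69, 83, 38, 58, 70, 77, 66, 61, 113, 118, 106, 93, 103, 105]
320 [417, 406, 394, 386, 301, 232, 348, 394, 408, 400, 393, 407, 404, 398, 363, 418, 418, 397, 435, 428, 425, 416, 415, 422, 413, 420, 407, 410, 407, 413, 400, 431, 410, 408, 399, 405, 413, 398, 395, 285, 198, 105, 66, 55, 65, 69, 70]
tip front edge exp 10 [286.7 233.7]
tip front edge exp 15 [286.6 237.7]
tip front edge exp 20 [286.5 241.8]
190 36.0
195 33.4
200 30.8
205 28.2
210 25.6
```

Request:
move_arm(targets="-1 0 0.1 0.5 0 0 0; -1 0 0 0.4 0 0 0; -1 0 0 0 0 0 0; -1 0 0 0 0 0 0")

```text
clock: 17.3
eef_pos: [616.8, -3.3, -23.3]
tool_rot: [3.141, -0.0, 1.696]
force: [-0.1, 0.2, -1.2]
width: 0.2
gripper_force: 0.0
```

Request:
move_arm(targets="-1 0.3 -0.12 0.3 0 0 0; -1 0.3 0 0.2 0 0 0; -1 0 0 0.05 0 0 0; -1 0 0 0 0 0 0; -1 0 0 0 0 0 0")

```text
clock: 17.72
eef_pos: [614.8, 2.3, -29.0]
tool_rot: [-3.142, 0.0, 1.696]
force: [0.2, -1.1, -0.4]
width: -0.1
gripper_force: 0.0
```

```bash
python3 -c "
from plan import *
st()
w=grab('wrist','wr15.png'); g=w['color'].astype(int).sum(2)
for c in (288,292): print(c,g[190:260:2,c].tolist())
s=read_state(); T=np.array(s['eef_pos'])[:2]; c=np.array([np.cos(np.radians(97.1)),np.sin(np.radians(97.1))])
for z in (0,5,10,15): print(z,[w2p(w,[*(T+d*c),z]).round(1).tolist() for d in (8,11)])
for r in (200,205,210,215,220,225): print(r,((p2w(w,290,r,14)[:2]-T)@c).round(1))
"
```

```text
t 17.72 p [614.8   2.3 -29. ] rpy [-180.      0.     97.17] F [ 0.2 -1.1 -0.4] w -0.1 q [-0.18  0.9   0.22  1.77 -0.35  0.52  0.39]
288 [402, 396, 397, 359, 340, 379, 403, 411, 400, 402, 396, 403, 399, 401, 402, 399, 396, 375, 425, 432, 416, 414, 408, 416, 412, 403, 359, 94, 66, 58, 68, 64, 58, 65, 59]
292 [403, 410, 403, 353, 344, 379, 396, 405, 406, 406, 398, 397, 401, 398, 396, 404, 396, 373, 409, 413, 417, 428, 418, 415, 420, 411, 376, 208, 197, 187, 192, 187, 192, 189, 190]
0 [[287.1, 241.7], [287.1, 236.4]]
5 [[287.1, 245.9], [287.1, 240.5]]
10 [[287.1, 250.4], [287.1, 244.8]]
15 [[287.0, 255.2], [287.0, 249.5]]
200 35.1
205 32.7
210 30.3
215 27.9
220 25.5
225 23.0
```

Request:
move_arm(targets="-1 0.5 0 0 0 0 0; -1 0.4 0 0 0 0 0; -1 0.4 0 0 0 0 0; -1 0.5 0 0 0 0 0; -1 0.6 0 0 0 0 0")

```text
clock: 18.18
eef_pos: [611.9, 25.8, -28.9]
tool_rot: [3.141, 0.001, 1.695]
force: [0.4, -1.6, -0.4]
width: 0.2
gripper_force: 0.9
```

Request:
move_arm(targets="-1 0.6 0 0 0 0 0; -1 0.6 0 0 0 0 0; -1 0.6 0 0 0 0 0; -1 0.6 0 0 0 0 0; -1 0.4 0 0 0 0 0")

```text
clock: 18.6
eef_pos: [608.5, 53.5, -28.9]
tool_rot: [3.141, 0.001, 1.696]
force: [0.4, -3.8, -0.1]
width: 0.4
gripper_force: 2.3
```

```bash
python3 -c "
from plan import *
st(); T=np.array(read_state()['eef_pos'])[:2]; c=np.array([np.cos(np.radians(97.1)),np.sin(np.radians(97.1))]); print('travel',(T-[614.8,2.3])@c,'perp',(T-[614.8,2.3])@np.array([c[1],-c[0]]))
w=grab('wrist','wr16.png'); g=w['color'].astype(int).sum(2)
for k in (260,288,320): print(k,g[190:260:2,k].tolist())
"
```

```text
t 18.6 p [608.5  53.5 -28.9] rpy [1.7997e+02 8.0000e-02 9.7160e+01] F [ 0.4 -3.8 -0.1] w 0.4 q [-0.27  0.9   0.23  1.78 -0.37  0.51  0.32]
travel 51.57611452218997 perp 0.09328977307712921
260 [399, 391, 406, 410, 408, 410, 408, 406, 414, 408, 405, 295, 225, 238, 233, 295, 353, 386, 391, 404, 395, 404, 396, 396, 400, 398, 392, 398, 361, 419, 426, 418, 404, 267, 74]
288 [403, 400, 401, 398, 400, 401, 399, 401, 397, 404, 395, 399, 399, 396, 354, 307, 369, 381, 402, 399, 401, 394, 402, 400, 398, 402, 405, 397, 280, 46, 53, 64, 44, 54, 68]
320 [429, 427, 439, 433, 421, 415, 421, 428, 426, 426, 419, 244, 229, 229, 241, 317, 376, 389, 406, 410, 405, 397, 399, 402, 402, 402, 400, 391, 384, 408, 411, 407, 405, 403, 417]
```

Request:
move_arm(targets="-1 0.4 0 0 0 0 0; -1 0.4 0 0 0 0 0; -1 0.4 0 0 0 0 0; -1 0.4 0 0 0 0 0; -1 0.3 0 0 0 0 0")

```text
clock: 19.07
eef_pos: [605.7, 73.8, -29.0]
tool_rot: [-3.141, -0.001, 1.696]
force: [0.0, -2.1, 0.3]
width: 0.2
gripper_force: 1.0
```

Request:
move_arm(targets="-1 0.2 0 0 0 0 0; -1 0.2 0 0 0 0 0; -1 0 0 0 0 0 0")

```text
clock: 19.32
eef_pos: [605.2, 78.2, -29.0]
tool_rot: [-3.141, -0.001, 1.697]
force: [0.5, 0.1, 0.3]
width: -0.1
gripper_force: 0.0
```

```bash
cat > tr.py <<'E'
from plan import *
st(); T=np.array(read_state()['eef_pos'])[:2]; c=np.array([np.cos(np.radians(97.1)),np.sin(np.radians(97.1))]); print('travel',(T-[614.8,2.3])@c,'perp',(T-[614.8,2.3])@np.array([c[1],-c[0]]))
E
python3 tr.py; python3 -c "
from plan import *
w=grab('wrist','wr17.png'); g=w['color'].astype(int).sum(2)
for k in (260,288,320): print(k,g[220:260:2,k].tolist())"
```

```text
t 19.32 p [605.2  78.2 -29. ] rpy [-1.7999e+02 -8.0000e-02  9.7210e+01] F [0.5 0.1 0.3] w -0.1 q [-0.31  0.9   0.23  1.78 -0.38  0.51  0.29]
travel 76.46920229915433 perp -0.14090855184977108
260 [296, 353, 383, 395, 398, 397, 399, 403, 405, 405, 393, 394, 396, 365, 408, 423, 419, 404, 263, 76]
288 [329, 371, 390, 398, 403, 395, 398, 397, 396, 399, 395, 406, 376, 172, 66, 60, 69, 63, 54, 58]
320 [362, 384, 396, 401, 402, 396, 397, 397, 397, 394, 401, 400, 363, 410, 424, 423, 423, 423, 427, 414]
```

Request:
move_arm(targets="-1 0.2 0 0 0 0 0; -1 0.2 0 0 0 0 0; -1 0.1 0 0 0 0 0; -1 0.1 0 0 0 0 0")

```text
clock: 19.7
eef_pos: [604.8, 81.2, -29.1]
tool_rot: [-3.142, 0.002, 1.695]
force: [0.4, -6.8, 0.1]
width: -0.2
gripper_force: 2.8
```

```bash
python3 tr.py
```

```text
t 19.7 p [604.8  81.2 -29.1] rpy [-1.800e+02  9.000e-02  9.712e+01] F [ 0.4 -6.8  0.1] w -0.2 q [-0.32  0.9   0.24  1.78 -0.38  0.51  0.29]
travel 79.58241083404938 perp -0.21177579879189692
```

Request:
move_arm(targets="-1 0.1 0 0 0 0 0; -1 0.1 0 0 0 0 0; -1 0 0 0 0 0 0")

```text
clock: 19.95
eef_pos: [604.7, 81.3, -29.0]
tool_rot: [3.141, 0.004, 1.694]
force: [0.6, -6.5, -0.6]
width: 0.2
gripper_force: 3.6
```

```bash
python3 tr.py
```

```text
t 19.95 p [604.7  81.3 -29. ] rpy [179.99   0.21  97.05] F [ 0.6 -6.5 -0.6] w 0.2 q [-0.33  0.9   0.24  1.78 -0.38  0.51  0.28]
travel 79.63827938302649 perp -0.21649482714405294
```

Request:
move_arm(targets="-1 0.2 0 0 0 0 0; -1 0.2 0 0 0 0 0; -1 0 0 0 0 0 0")

```text
clock: 20.2
eef_pos: [604.9, 81.3, -29.0]
tool_rot: [3.141, 0.008, 1.692]
force: [2.4, -13.6, -1.2]
width: 0.0
gripper_force: 6.6
```

```bash
python3 tr.py
```

```text
t 20.2 p [604.9  81.3 -29. ] rpy [179.95   0.47  96.93] F [  2.4 -13.6  -1.2] w 0.0 q [-0.33  0.9   0.24  1.78 -0.38  0.51  0.28]
travel 79.65146395012022 perp -0.044379883128362906
```

Request:
move_arm(targets="-1 -0.8 0 0 0 0 0; -1 -0.6 0 -2 0 0 0; -1 0 0 -3 0 0 0; -1 1 1.5 -1 0 0 0; -1 2 1.5 0 0 0 0")

```text
clock: 20.62
eef_pos: [634.3, 105.7, 34.6]
tool_rot: [3.137, 0.001, 1.691]
force: [1.0, -0.3, -0.3]
width: 0.1
gripper_force: 0.0
```

Request:
move_arm(targets="-1 2 1 0 0 0 0; -1 0.4 0 0 0 0 0; -1 0 0 0 0 0 0; -1 0 0 0 0 0 0")

```text
clock: 20.95
eef_pos: [637.7, 133.6, 30.6]
tool_rot: [-3.14, -0.0, 1.697]
force: [-0.1, -0.4, 0.2]
width: 0.2
gripper_force: 0.0
```

```bash
python3 -c "
from plan import *
st(); w=grab('wrist','wr18.png'); s=grab('scene','scene18.png'); g=w['color'].astype(int).sum(2)
o=np.array([593.4,176.9]); c=np.array([np.cos(np.radians(97.1)),np.sin(np.radians(97.1))]); n=np.array([-c[1],c[0]])
P=lambda x,y,z=14:w2p(w,[*(o+c*x+n*y),z]).round(1)
for nme,a in dict(mouthL=(85,20),mouthR=(85,-20),gate=(80,0),gateL=(80,10),gateR=(80,-10),floor=(46,0),shL=(36,12),shR=(36,-12),tailR=(-85,-23)).items(): print(nme,P(*a))
print('leg',P(51,0,0),P(51,0,14),P(51,0,49))
c0=int(P(80,0)[0]); r0=int(P(80,0)[1]); r1=int(P(46,0)[1])
for r in range(max(r0-18,0),r1+10,4): print(r,g[r,c0-54:c0+55:3].tolist())
plan([638.6,130.2,31],97.2,1,-1)
"
```

```text
t 20.95 p [637.7 133.6  30.6] rpy [-1.7992e+02 -2.0000e-02  9.7210e+01] F [-0.1 -0.4  0.2] w 0.2 q [-0.42  0.86  0.3   1.64 -0.35  0.7   0.18]
mouthL [178.2  -8.4]
mouthR [252.7  -8.1]
gate [216.1   2.5]
gateL [197.7   2.4]
gateR [234.6   2.6]
floor [220.3  70.5]
shL [200.9  88.9]
shR [241.8  89. ]
tailR [264.8 271.7]
leg [224.5  64. ] [219.7  61. ] [203.8  51.1]
0 [429, 405, 420, 418, 422, 406, 200, 181, 176, 177, 287, 346, 360, 335, 288, 246, 199, 182, 190, 186, 187, 273, 424, 414, 416, 402, 417, 376, 425, 413, 423, 425, 407, 395, 408, 423, 420]
4 [408, 390, 415, 425, 422, 411, 194, 193, 186, 164, 259, 340, 361, 338, 299, 254, 205, 172, 192, 191, 191, 185, 422, 415, 415, 414, 416, 385, 344, 409, 422, 402, 403, 409, 403, 421, 428]
8 [420, 422, 424, 414, 419, 419, 378, 213, 189, 247, 235, 343, 355, 347, 311, 255, 206, 173, 172, 172, 176, 150, 420, 423, 416, 421, 419, 373, 230, 429, 411, 410, 419, 413, 412, 420, 429]
12 [413, 409, 417, 421, 425, 421, 426, 415, 421, 312, 207, 345, 361, 346, 309, 256, 220, 179, 114, 104, 107, 115, 410, 425, 410, 424, 415, 393, 213, 414, 402, 404, 395, 3
[... 2376 characters left out ...]
171, 167, 158, 165, 163, 168, 322, 427, 420, 424, 414, 399, 215, 426, 423, 412, 416, 399, 414, 421]
68 [398, 412, 408, 401, 410, 419, 431, 430, 427, 435, 425, 331, 201, 261, 413, 423, 410, 209, 161, 166, 175, 162, 160, 296, 421, 421, 426, 409, 405, 213, 405, 402, 408, 415, 418, 414, 409]
72 [414, 416, 416, 404, 413, 414, 415, 428, 438, 435, 416, 382, 348, 341, 371, 380, 382, 380, 382, 380, 397, 391, 400, 401, 412, 407, 415, 406, 404, 210, 411, 394, 407, 421, 408, 405, 424]
76 [412, 424, 431, 425, 426, 424, 417, 439, 433, 429, 429, 430, 425, 419, 427, 427, 423, 415, 419, 420, 411, 415, 413, 413, 416, 423, 410, 412, 398, 216, 404, 412, 402, 424, 395, 407, 414]
-1 -0.16 0.04 -0.02 -0.1 0.0 -0.1
```

The throat floor sits on the leg at about (222,68), and the dark gate spans the mouth on both sides of the hoop rod at rows 0–10, so it is shut. Next I lower beside the shank and swing.

Request:
move_arm(targets="-1 0 0 1.5 0 0 0; -1 0 0 2 0 0 0; -1 0 0 1.5 0 0 0; -1 0 0 0.7 0 0 0; -1 0 -0.3 0.2 0 0 0")

```text
clock: 21.47
eef_pos: [634.8, 131.8, -29.7]
tool_rot: [-3.139, 0.0, 1.695]
force: [-1.0, -0.2, 0.8]
width: 0.1
gripper_force: 0.0
```

```bash
cat > sw.py <<'E'
from plan import *
st(); s=read_state(); T=np.array(s['eef_pos'])[:2]; R=Ro.from_euler('xyz',s['tool_rot']); r=R.inv().apply([*(T-[587,227.5]),0]); print('rel leg in tool axes',r.round(1),'force tool',R.inv().apply(s['force']).round(1))
E
python3 sw.py
```

```text
t 21.47 p [634.8 131.8 -29.7] rpy [-1.7987e+02  3.0000e-02  9.7090e+01] F [-1.  -0.2  0.8] w 0.1 q [-0.4   0.94  0.26  1.66 -0.38  0.59  0.2 ]
rel leg in tool axes [-100.8   35.6   -0. ] force tool [-0.1 -1.  -0.8]
```

Request:
move_arm(targets="-1 0 -0.4 0 0 0 0; -1 0 -0.4 0 0 0 0; -1 -0.1 -0.5 0 0 0 2; -1 -0.13 -0.53 0 0 0 3; -1 -0.13 -0.53 0 0 0 3")

```text
clock: 21.88
eef_pos: [613.1, 126.9, -26.9]
tool_rot: [3.139, -0.001, 1.552]
force: [0.4, 0.4, -0.4]
width: -0.0
gripper_force: 0.4
```

Request:
move_arm(targets="-1 -0.13 -0.53 0 0 0 3; -1 -0.13 -0.53 0 0 0 3; -1 -0.13 -0.53 0 0 0 3; -1 -0.13 -0.53 0 0 0 3; -1 -0.13 -0.53 0 0 0 3")

```text
clock: 22.3
eef_pos: [586.1, 123.5, -26.8]
tool_rot: [3.139, -0.001, 1.29]
force: [1.3, 0.0, -1.0]
width: 0.3
gripper_force: 0.4
```

```bash
python3 sw.py; python3 -c "
from plan import *
t=grab('wrist','wr19.png'); g=t['color'].astype(int).sum(2)
for r in (100,130,160,190,215): print(r,g[r,200:320:3].tolist())"
```

```text
t 22.3 p [586.1 123.5 -26.8] rpy [ 1.7986e+02 -5.0000e-02  7.3900e+01] F [ 1.3  0.  -1. ] w 0.3 q [-0.46  0.9   0.33  1.82 -0.54  0.52 -0.04]
rel leg in tool axes [-100.2   28.    -0. ] force tool [0.4 1.2 1. ]
100 [431, 434, 436, 426, 429, 435, 431, 435, 422, 412, 421, 422, 422, 416, 357, 211, 314, 406, 407, 445, 428, 416, 431, 419, 429, 429, 427, 426, 429, 435, 427, 438, 419, 416, 417, 422, 419, 445, 418, 421]
130 [423, 432, 429, 435, 431, 415, 434, 419, 433, 423, 418, 408, 427, 418, 414, 377, 226, 315, 436, 440, 430, 431, 412, 433, 426, 428, 431, 432, 416, 420, 436, 429, 417, 423, 434, 439, 433, 431, 421, 424]
160 [418, 287, 197, 197, 201, 198, 196, 197, 195, 187, 196, 196, 197, 199, 198, 398, 396, 241, 291, 421, 409, 425, 422, 443, 436, 450, 438, 431, 424, 417, 419, 438, 420, 431, 429, 426, 432, 430, 426, 421]
190 [434, 413, 416, 417, 416, 423, 428, 415, 415, 426, 426, 424, 417, 411, 423, 412, 415, 398, 251, 277, 431, 429, 427, 431, 424, 433, 429, 431, 439, 430, 426, 412, 426, 426, 418, 418, 426, 414, 424, 428]
215 [420, 438, 396, 412, 236, 195, 191, 189, 187, 185, 191, 192, 182, 187, 192, 186, 199, 378, 389, 234, 316, 430, 425, 435, 417, 432, 415, 421, 421, 413, 420, 427, 422, 426, 431, 429, 428, 426, 423, 422]
```

Request:
move_arm(targets="-1 -0.14 -0.53 0 0 0 3; -1 -0.14 -0.53 0 0 0 3; -1 -0.14 -0.53 0 0 0 3; -1 -0.14 -0.53 0 0 0 3; -1 -0.14 -0.53 0 0 0 3")

```text
clock: 22.77
eef_pos: [559.4, 126.8, -26.9]
tool_rot: [3.139, -0.001, 1.029]
force: [1.4, -0.5, -0.3]
width: -0.0
gripper_force: 0.6
```

Request:
move_arm(targets="-1 -0.1 -0.35 0 0 0 2; -1 -0.1 -0.35 0 0 0 2; -1 -0.05 -0.2 0 0 0 1; -1 0 0 0 0 0 0")

```text
clock: 23.1
eef_pos: [550.2, 129.7, -27.3]
tool_rot: [3.14, -0.001, 0.945]
force: [1.7, -1.2, 2.5]
width: 0.0
gripper_force: 1.4
```

```bash
python3 sw.py
```

```text
t 23.1 p [550.2 129.7 -27.3] rpy [ 1.799e+02 -6.000e-02  5.412e+01] F [ 1.7 -1.2  2.5] w 0.0 q [-0.53  0.89  0.39  1.91 -0.69  0.48 -0.27]
rel leg in tool axes [-1.008e+02  2.760e+01 -1.000e-01] force tool [-0.   2.1 -2.5]
```

Request:
move_arm(targets="-1 -0.09 -0.35 0 0 0 2; -1 -0.05 -0.18 0 0 0 1; -1 -0.05 -0.18 0 0 0 1; -1 0 0 0 0 0 0")

```text
clock: 23.43
eef_pos: [543.4, 132.3, -27.6]
tool_rot: [3.14, -0.001, 0.874]
force: [3.3, -2.5, 5.4]
width: -0.1
gripper_force: 2.5
```

```bash
python3 sw.py
```

```text
t 23.43 p [543.4 132.3 -27.6] rpy [ 1.7991e+02 -5.0000e-02  5.0060e+01] F [ 3.3 -2.5  5.4] w -0.1 q [-0.54  0.88  0.4   1.93 -0.72  0.47 -0.31]
rel leg in tool axes [-101.    27.7   -0. ] force tool [ 0.2  4.1 -5.4]
```

Request:
move_arm(targets="-1 -0.05 -0.18 0 0 0 1; -1 -0.05 -0.18 0 0 0 1; -1 0 0 0 0 0 0")

```text
clock: 23.68
eef_pos: [539.7, 133.9, -27.7]
tool_rot: [3.14, -0.001, 0.838]
force: [2.5, -1.6, 4.8]
width: 0.2
gripper_force: 2.7
```

```bash
python3 sw.py
```

```text
t 23.68 p [539.7 133.9 -27.7] rpy [ 1.7993e+02 -4.0000e-02  4.8030e+01] F [ 2.5 -1.6  4.8] w 0.2 q [-0.55  0.88  0.41  1.94 -0.74  0.47 -0.34]
rel leg in tool axes [-101.2   27.4   -0. ] force tool [ 0.5  3.  -4.8]
```

Request:
move_arm(targets="-1 -0.05 -0.18 0 0 0 1; -1 -0.05 -0.18 0 0 0 1; -1 0 0 0 0 0 0")

```text
clock: 23.93
eef_pos: [536.2, 135.6, -27.7]
tool_rot: [3.141, -0.0, 0.803]
force: [3.4, -2.3, 5.4]
width: -0.0
gripper_force: 2.6
```

```bash
python3 sw.py; python3 -c "
from plan import *
s=read_state(); T=np.array(s['eef_pos']); R=Ro.from_euler('xyz',s['tool_rot']); print('pin rel tcp tool axes',R.inv().apply(np.array([509,171.4,0])-T).round(1))"
```

```text
t 23.93 p [536.2 135.6 -27.7] rpy [ 1.7994e+02 -3.0000e-02  4.6030e+01] F [ 3.4 -2.3  5.4] w -0.0 q [-0.56  0.88  0.41  1.95 -0.75  0.47 -0.36]
rel leg in tool axes [-101.4   27.3   -0. ] force tool [ 0.7  4.  -5.4]
pin rel tcp tool axes [  6.9 -44.4 -27.8]
```

Request:
move_arm(targets="-1 -0.05 -0.18 0 0 0 1; -1 -0.05 -0.18 0 0 0 1; -1 0 0 0 0 0 0")

```text
clock: 24.18
eef_pos: [534.7, 136.1, -27.6]
tool_rot: [3.137, -0.002, 0.767]
force: [4.9, -3.9, 3.8]
width: -0.1
gripper_force: 4.0
```

```bash
python3 sw.py; python3 -c "
from plan import *
s=read_state(); T=np.array(s['eef_pos']); R=Ro.from_euler('xyz',s['tool_rot']); print('pin rel tcp tool axes',R.inv().apply(np.array([509,171.4,0])-T).round(1))"
```

```text
t 24.18 p [534.7 136.1 -27.6] rpy [ 1.7973e+02 -9.0000e-02  4.3970e+01] F [ 4.9 -3.9  3.8] w -0.1 q [-0.57  0.88  0.42  1.95 -0.77  0.47 -0.39]
rel leg in tool axes [-101.1   29.5   -0. ] force tool [ 0.8  6.2 -3.8]
pin rel tcp tool axes [  6.  -43.1 -27.8]
```

Request:
move_arm(targets="-1 0 -0.2 0 0 0 -1; -1 0 -0.2 0 0 0 0; -1 0 0 0 0 0 0")

```text
clock: 24.43
eef_pos: [534.7, 136.3, -27.3]
tool_rot: [3.131, -0.003, 0.784]
force: [10.3, -8.9, 0.7]
width: 0.0
gripper_force: 5.9
```

```bash
python3 sw.py; python3 -c "
from plan import *
s=read_state(); T=np.array(s['eef_pos']); R=Ro.from_euler('xyz',s['tool_rot']); print('pin rel tcp tool axes',R.inv().apply(np.array([509,171.4,0])-T).round(1))
grab('top','top20.png')"
```

```text
t 24.43 p [534.7 136.3 -27.3] rpy [ 1.7938e+02 -1.6000e-01  4.4920e+01] F [10.3 -8.9  0.7] w 0.0 q [-0.57  0.88  0.42  1.96 -0.76  0.46 -0.38]
rel leg in tool axes [-101.4   27.6    0. ] force tool [ 1.  13.6 -0.6]
pin rel tcp tool axes [  6.6 -42.7 -27.7]
```

Request:
move_arm(targets="-1 0 0.3 0 0 0 0; -1 0 0.4 0 0 0 0; -1 0 0.8 -0.3 0 0 0; -1 0 1 -1.5 0 0 0; -1 0 0 -3 0 0 0")

```text
clock: 24.9
eef_pos: [544.4, 121.5, 17.5]
tool_rot: [-3.137, 0.007, 0.786]
force: [0.6, 0.5, 1.0]
width: 0.0
gripper_force: 0.0
```

Request:
move_arm(targets="-1 0 0 -4 0 0 0; -1 -2 -2 -2 0 0 0; -1 -3 -2 0 0 0 0; -1 0 0 0 0 0 0; -1 0 0 0 0 0 0")

```text
clock: 25.32
eef_pos: [479.5, 116.3, 79.7]
tool_rot: [-3.136, 0.003, 0.788]
force: [0.2, 0.2, 0.3]
width: -0.2
gripper_force: 0.0
```

```bash
cat > chk.py <<'E'
from plan import *
from scipy.optimize import minimize
from scipy.ndimage import map_coordinates
st(); w=grab('wrist','wr21.png'); s=grab('scene','scene21.png')
g=cv2.GaussianBlur(w['color'],(5,5),0).astype(float).sum(2); gy,gx=np.gradient(g); m=np.hypot(gx,gy)
S=[(-85,-23,-85,23),(-85,23,-71,23),(-85,-23,-71,-23),(-71,23,-71,12),(-71,-23,-71,-12),(-71,12,36,12),(-71,-12,36,-12),(36,12,36,20),(36,-12,36,-20),(36,20,80,20),(36,-20,80,-20),(46,-10,46,10),(46,10,80,10),(46,-10,80,-10)]
Q=np.array([[a+(c-a)*k,b+(d-b)*k] for a,b,c,d in S for k in np.linspace(0,1,max(int(np.hypot(c-a,d-b)/3),3))])
def proj(p):
    x,y,t=p; t=np.radians(t); P=Q@np.array([[np.cos(t),np.sin(t)],[-np.sin(t),np.cos(t)]])+[x,y]
    return np.array([w2p(w,[*q,14]) for q in P])
def cost(p):
    u=proj(p); return -np.minimum(map_coordinates(m,[u[:,1],u[:,0]],order=1,cval=0),60).mean()
L=np.array([587,227.5]); best=None
for t in (43,46,49):
  for k in (51,56,61):
    c=np.array([np.cos(np.radians(t)),np.sin(np.radians(t))]); p0=[*(L-k*c),t]
    r=minimize(cost,p0,method='Nelder-Mead',options=dict(initial_simplex=np.array([p0,[p0[0]+4,*p0[1:]],[p0[0],p0[1]+4,p0[2]],[*p0[:2],t+3]])))
    if best is None or r.fun<best.fun: best=r
x,y,t=best.x; c=np.array([np.cos(np.radians(t)),np.sin(np.radians(t))]); n=np.array([-c[1],c[0]])
print('bar',best.x.round(1),best.fun,'px range',proj(best.x).min(0),proj(best.x).max(0))
for nm,q in (('leg',L),('pin',np.array([509,171.4]))): print(nm,((q-[x,y])@c).round(1),((q-[x,y])@n).round(1))
E
python3 chk.py
```

```text
t 25.32 p [479.5 116.3  79.7] rpy [-179.68    0.19   45.15] F [0.2 0.2 0.3] w -0.2 q [-0.66  0.67  0.56  2.06 -0.64  0.6  -0.43]
bar [549.9 189.2  48.9] -12.38683699179052 px range [246.2144309  -71.97711685] [321.51207532 183.28779138]
leg 53.2 -2.8
pin -40.3 19.1
```

```bash
python3 -c "
from plan import *
t=grab('top','top22.png'); w=t['color'].astype(int).sum(2)
a=load('scene0.png')['color'].astype(int).sum(2); b=load('scene21.png')['color'].astype(int).sum(2)
# changed pixels around pile + bystanders in scene view
d=(abs(a-b)>120).astype(np.uint8); n,l,s,c=cv2.connectedComponentsWithStats(d)
print([(s[i].tolist()) for i in range(1,n) if s[i,4]>6])
t0=load('top0.png')['color'].astype(int).sum(2); d=(abs(t0-w)>120).astype(np.uint8); n,l,s,c=cv2.connectedComponentsWithStats(d); print([(s[i].tolist()) for i in range(1,n) if s[i,4]>6])
T=load('top0.png'); pts=dict(a_hook=(117,435),a_tail=(200,80),b_hook=(405,105),b_tail=(310,450))
for k,(x,y) in pts.items(): # template shift of low-bar ends
    u,v=int(335+x/7),int(165+y/7); p=T['color'][v-6:v+7,u-6:u+7]; r=cv2.matchTemplate(t['color'][v-12:v+13,u-12:u+13],p,cv2.TM_CCOEFF_NORMED); _,mx,_,ml=cv2.minMaxLoc(r); print(k,round(mx,2),np.array(ml)-6)
"
```

```text
[[393, 0, 167, 72, 4824], [382, 17, 49, 28, 466], [343, 38, 72, 65, 2368], [427, 62, 31, 46, 372], [333, 78, 3, 5, 7], [345, 93, 9, 4, 17], [416, 95, 12, 7, 42], [324, 96, 9, 11, 58], [328, 113, 24, 21, 358], [318, 123, 6, 11, 25], [323, 149, 8, 8, 47], [305, 165, 42, 47, 1075], [225, 167, 17, 31, 180], [518, 184, 42, 74, 1392], [537, 195, 3, 4, 8], [314, 236, 4, 3, 12], [324, 237, 4, 2, 8], [318, 242, 6, 2, 12], [318, 245, 7, 5, 17], [318, 254, 6, 3, 12], [321, 266, 4, 3, 9], [314, 275, 13, 5, 45]]
[[351, 180, 9, 6, 27], [359, 185, 7, 4, 12], [347, 189, 39, 17, 189], [211, 194, 6, 6, 18], [149, 194, 123, 106, 5593], [384, 200, 19, 16, 138], [160, 303, 8, 17, 19], [175, 307, 20, 10, 92], [0, 316, 63, 61, 1566], [123, 323, 137, 97, 3635], [180, 327, 3, 3, 7], [186, 327, 4, 3, 7], [196, 326, 4, 4, 9], [66, 333, 6, 2, 7], [174, 332, 27, 13, 166], [60, 335, 18, 14, 115], [116, 336, 43, 47, 235], [171, 338, 12, 22, 26], [110, 340, 23, 37, 119], [261, 374, 17, 38, 322], [0, 378, 17, 42, 483], [18, 379, 35, 14, 79], [137, 378, 6, 3, 8], [291, 401, 3, 5, 10], [258, 403, 34, 17, 215], [299, 403, 14, 13, 69], [322, 405, 10, 15, 81], [296, 407, 6, 7, 18], [292, 414, 10, 6, 28], [82, 418, 11, 2, 12], [306, 418, 7, 2, 8], [315, 418, 8, 2, 14]]
a_hook 1.0 [0 0]
a_tail 0.98 [0 0]
b_hook 1.0 [0 0]
b_tail 1.0 [0 0]
```

The lower bars have not moved. The bar is hooked and rests against the pin, and the arm is clear, so I'm handing the job in.

```bash
python3 -c "
from cell import order
print(order.finish_job())"
```

```text
the job is handed in; nothing more can be done
None
```

The job is handed in: the top bar is hooked on the near leg with its gate shut and its side resting against the stop pin, and the lower bars show no movement in the before/after images; my first grip was too low, so the fingertips hit the table at 43 N and I set the bar back on the pile once to regrip it higher.

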